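# Hang the measuring scoops on their pegs

## Robot

A 6-joint arm with a two-finger parallel gripper is mounted at the origin on the work surface. World frame = base frame: x ahead of the robot, y to its left, z up, the work surface at z = 0. Lengths are in m, angles in rad, forces in N, time in s.
With the tool pointing down it reaches from about 0.4 to 0.825 m from the base axis. Payload 7 kg.
Tool frame: the origin (TCP) lies at the very end of the fingers, on their centre line; the grasp point (between the pads) lies 19 mm behind it; z points along the fingers, y is the line along which they close (so a half turn about z gives the same grasp; the last joint's range is limited). The gripper opens to 88 mm and grips with 3 to 60 N. Pads are 19 mm wide; open, the fingers measure 130 mm over their backs; the gripper's body (78 mm by 193 mm) begins 47 mm behind the grasp point.
Start: joints at [1.482, 0.359, 0.012, 0, -1.224, -0.288], TCP at [0.248, 0.628, 0.227] pointing down, gripper open.
Joint ranges: [-3.07, 3.07], [-1.43, 2.12], [-1.02, 1.25], [-3.03, 1.67], [-3.05, -0], [-3.03, 3.03]. Speed limits (rad/s): [2.39, 2.39, 3.01, 3.14, 3.14, 3.14].

## Interface

Orientations are given as [roll, pitch, yaw] about the fixed x, y, z axes, in that order (R = Rz(yaw) Ry(pitch) Rx(roll)).
In Python, from station import arm gives the robot as it stands. The module is installed in compiled form; this text tells all that it offers.
- The arm moves only by the shell command python3 -m crank 'ROWS' [FORCE]. ROWS is JSON, a list of rows, each an object of numbers: "dx", "dy", "dz": the shift along the world's x, y, z in m; "twist": the turn about the world's z in degrees; "grip": the opening, from -1 (shut) to 1 (fully open). A call has exactly 5 rows; each row is the pose to reach, as a shift and turn from the pose commanded when the call began; what a row does not reach only later rows make up. A row lasts 1/12 s, in which the tool goes at most 41.7 mm and 7.16 degrees, less where a joint would pass 70% of its speed; a pose out of reach is approached as far as the arm can. A call with a gripper value outside its range is refused whole. The fingers move at their own pace and stop on an object; FORCE is the grip in N (left out, the last holds). Time passes only in rows, so rows that repeat a pose let the fingers close, or fill a call up. It gives the time, the measured TCP pose, the force, the opening and the grip force at its end, in the units of the state.
- arm.get_state(): the state, without advancing time (a new reading comes with each control period).
- arm.grab_frame(name): name is "scene" or "top" or "wrist"; returns the picture (400x640x3 uint8, red, green, blue); there is no depth.
- arm.get_calibration(name): a dict with "fx", "fy", "cx", "cy" (pixels), "cam_to_world" (4x4, takes a point from camera to world coordinates); the wrist camera has in their place "tool_from_camera" (4x4, takes a point from camera to tool coordinates, whose origin is the TCP and whose axes are the flange's). Camera axes: x right, y down, z forward; pixel columns grow to the right and rows downward; lengths in m; the calibration is good to about 2 mm. A picture is of the moment at which its call begins: read the wrist's pose just before it. get_calibration takes no time and is no camera call.
- arm.job_done(): hands the job in; it is judged then, once.
The state is a dict: "t": time; "q": joint angles; "qd": joint speeds; "joint_efforts": joint torques, N m; "eef_pos": TCP position; "ee_rot": TCP orientation; "force": force on the tool from outside, world axes, zero at the start; "moment": the same for the moment, N m; "width": finger opening in m; "gripper_force": force on a finger pad.
Only numpy, scipy, OpenCV 4.12 (cv2) and the standard library are available. Lean on these libraries where they do the work, as an engineer would, in place of code of your own. Each camera call takes 0.05 s, during which the arm holds its last target. There are 200 camera calls.

## Task

Tidy the pantry counter: hang the red-handled and the blue-handled measuring scoop by the hole in the end of the handle on the rack's peg of the same colour, and leave them hanging still with the bowl down. Do not knock over the jar, bottle and tins standing around the scoops, or push them out of place.

Things in the scene. Friction and masses are not known exactly. Their poses are not given: they have to be found in the camera images.
- red_scoop: measuring scoop, red handle, 110 g, standing on its round steel bowl. Origin: centre of the bowl's underside; z up out of the open bowl; x along the handle from bowl to eye. Bowl 60 mm across at the rim, 48 at the foot, 36 high. Flat level handle at rim height from x = 28 to 112 mm, 18 mm wide (y), 7 thick, its middle 32.5 mm above the underside
- red_eye (a point): centre of the eye at the end of the red scoop's handle, at (125, 0, 32.5) mm in the scoop's frame: a flat ring 32 mm across, 6 mm thick, with a 20 mm round hole whose axis is the scoop's z
- red_grip (a point): middle of the red scoop's handle, at (70, 0, 32.5) mm in the scoop's frame; axes as the scoop; pinch it across its 18 mm width (y)
- blue_scoop: measuring scoop, blue handle, 110 g, standing on its round steel bowl. Origin: centre of the bowl's underside; z up out of the open bowl; x along the handle from bowl to eye. Bowl 60 mm across at the rim, 48 at the foot, 36 high. Flat level handle at rim height from x = 28 to 112 mm, 18 mm wide (y), 7 thick, its middle 32.5 mm above the underside
- blue_eye (a point): centre of the eye at the end of the blue scoop's handle, at (125, 0, 32.5) mm in the scoop's frame: a flat ring 32 mm across, 6 mm thick, with a 20 mm round hole whose axis is the scoop's z
- blue_grip (a point): middle of the blue scoop's handle, at (70, 0, 32.5) mm in the scoop's frame; axes as the scoop; pinch it across its 18 mm width (y)
- red_peg: red round peg on the rack, 8 mm across, 52 mm long, round tip, slanting 45 degrees up and out from the front of a red block (30 deep, 36 wide, 30 mm high) on the rail. Origin: foot of the peg at the block's face, 240 mm above the counter; z along the peg to its tip; y level along the rail; x up and back over the rail. Pegs are 90 mm apart in any order
- blue_peg: blue round peg on the rack, 8 mm across, 52 mm long, round tip, slanting 45 degrees up and out from the front of a blue block (30 deep, 36 wide, 30 mm high) on the rail. Origin: foot of the peg at the block's face, 240 mm above the counter; z along the peg to its tip; y level along the rail; x up and back over the rail. Pegs are 90 mm apart in any order
- yellow_peg: yellow round peg on the rack, 8 mm across, 52 mm long, round tip, slanting 45 degrees up and out from the front of a yellow block (30 deep, 36 wide, 30 mm high) on the rail. Origin: foot of the peg at the block's face, 240 mm above the counter; z along the peg to its tip; y level along the rail; x up and back over the rail. Pegs are 90 mm apart in any order; not used for this job
- rack: fixed utensil rack. Origin: middle of its base on the counter; y along the rail, pegs on its -x side. Wooden base 60 x 300 x 12 mm, two 16 mm square steel posts at y = +-135 mm, a 16 mm square rail across at 240 mm height, open below
- jar: amber glass jar with red lid, 64 mm across, 130 mm tall, 400 g; origin: centre of its underside
- bottle: green glass bottle with white cap, 60 mm across, 170 mm tall, 400 g; origin: centre of its underside
- spice_tin: small green tin with paper label, 44 mm across, 70 mm tall, 120 g; origin: centre of its underside
- pepper_tin: small orange tin with paper label, 44 mm across, 70 mm tall, 120 g; origin: centre of its underside
There are look-alikes about, which are no part of the job. Leave any green or turquoise look-alike of the blue_scoop alone.

How it is judged:
By the outcome, as a careful person would: the job done as asked, in the order asked, and still so for the second after the job is handed in, with the robot touching nothing.
It also fails if it takes over 66 s, if anything falls off the work surface, if the arm or the gripper's body presses on something with over 40 N, if the wrist force passes 120 N, or if a joint passes its speed limit or range.

## Working session

There is one attempt and no reset: what is moved stays moved. The work goes in short steps, Python scripts to look and compute and a shell command to move; the robot and the scene stay as the last step left them, time stands still between calls to the robot, and variables do not carry over. Pictures are saved under pics/ and viewed, at most 10 in all, crops included, and the job is handed in when it is done.

```bash
mkdir -p pics; cat > h.py <<'E'
import numpy as np, cv2
from station import arm
def save(n,im,c=None,s=1):
    if c: im=im[c[1]:c[3],c[0]:c[2]]
    im=cv2.resize(im,None,fx=s,fy=s,interpolation=cv2.INTER_CUBIC)
    cv2.imwrite('pics/'+n+'.png',im[:,:,::-1])
def ray(c,u,v,T=None):
    T=np.array(c['cam_to_world']) if T is None else T
    d=T[:3,:3]@np.array([(u-c['cx'])/c['fx'],(v-c['cy'])/c['fy'],1]); return T[:3,3],d
def onz(c,u,v,z):
    o,d=ray(c,u,v); return o+d*(z-o[2])/d[2]
def proj(c,p):
    T=np.linalg.inv(np.array(c['cam_to_world'])); q=T[:3,:3]@np.array(p)+T[:3,3]
    return np.array([c['fx']*q[0]/q[2]+c['cx'],c['fy']*q[1]/q[2]+c['cy']])
E
python3 - <<'E'
from h import *
t=arm.grab_frame('top'); s=arm.grab_frame('scene')
cv2.imwrite('top0.png',t[:,:,::-1]);cv2.imwrite('scene0.png',s[:,:,::-1])
v=np.vstack([t,s]); save('both0',v,s=.75)
for n in('top','scene'):
    c=arm.get_calibration(n);print(n,{k:np.round(c[k],3).tolist() for k in c})
print(arm.get_state())
E
```

```text
top {'fx': 370.537, 'fy': 370.537, 'cx': 317.617, 'cy': 199.469, 'cam_to_world': [[0.063, -0.975, 0.212, 0.226], [-0.998, -0.061, 0.016, 0.057], [-0.002, -0.213, -0.977, 1.279], [0.0, 0.0, 0.0, 1.0]]}
scene {'fx': 511.026, 'fy': 511.026, 'cx': 315.508, 'cy': 204.604, 'cam_to_world': [[-0.43, 0.529, -0.732, 1.436], [0.903, 0.235, -0.361, 0.539], [-0.019, -0.816, -0.578, 0.915], [0.0, 0.0, 0.0, 1.0]]}
{'t': 0.1, 'q': array([ 1.48212069e+00,  3.59319809e-01,  1.11729213e-02, -2.71516345e-04,
       -1.22411701e+00, -2.88103252e-01]), 'qd': array([-0.00036523, -0.00157873,  0.00175949,  0.00281879, -0.00061272,
       -0.00065134]), 'joint_efforts': array([-1.73181088e-03, -5.84159231e+01,  2.93749541e+01,  7.01553315e+00,
        1.01485377e-02, -4.53508744e-05]), 'eef_pos': array([0.24822692, 0.62724128, 0.22572988]), 'ee_rot': array([ 3.14011304e+00, -1.72281923e-04, -3.76871205e-01]), 'force': array([-0.29864381, -0.18887884, -0.01502008]), 'moment': array([-0.00462545,  0.0100291 , -0.00340616]), 'gripper_force': 0.0, 'width': 0.08784391667828434}
```

View pics/both0.png

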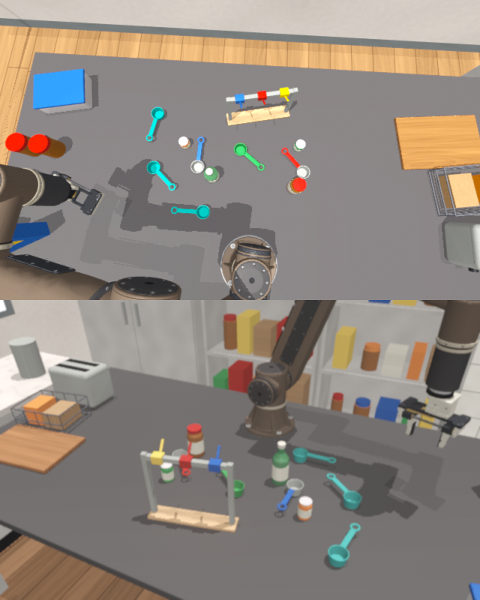

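The top half is the top view at 0.75 scale. In full-resolution top pixels, the blue-handled steel scoop is near (267,205) and the red one near (393,213). The rack is near (348,140), with pegs in the order blue, red, yellow. The look-alikes are three turquoise scoops (205,165), (215,233), (255,281) and one green (330,207). The target is the one with the truly blue handle and steel bowl; I'll confirm that in a crop.

```bash
python3 - <<'E'
from h import *
t=cv2.imread('top0.png')[:,:,::-1]
save('crop0',t,(230,105,430,265),4)
c=arm.get_calibration('top')
hsv=cv2.cvtColor(np.ascontiguousarray(t),cv2.COLOR_RGB2HSV)
H,S,V=cv2.split(hsv)
for n,m in dict(blue=(abs(H.astype(int)-108)<10)&(S>110),red=((H<5)|(H>174))&(S>130),yel=(abs(H.astype(int)-29)<5)&(S>180)).items():
    k,l,st,ce=cv2.connectedComponentsWithStats(m.astype(np.uint8))
    for i in range(1,k):
        if st[i,4]>15 and 220<ce[i][0]<450 and 100<ce[i][1]<270: print(n,st[i],ce[i].round(1),onz(c,*ce[i],.0325).round(4),'z.255',onz(c,*ce[i],.255).round(4))
E
```

```text
blue [313 125  13  19 162] [319.3 132. ] [0.7442 0.0866 0.0325] z.255 [0.6518 0.0813 0.255 ]
blue [262 182  11  32 183] [266.2 197.4] [0.4932 0.2544 0.0325] z.255 [0.4456 0.2191 0.255 ]
red [343 121  13  19 148] [349.3 128.1] [ 0.7659 -0.02    0.0325] z.255 [ 0.6696 -0.0062  0.255 ]
red [375 197  25  27 175] [387.1 209.7] [ 0.4761 -0.1626  0.0325] z.255 [ 0.4315 -0.1234  0.255 ]
red [391 237  18  18 252] [399.3 245.7] [ 0.3562 -0.2062  0.0325] z.255 [ 0.333  -0.1592  0.255 ]
yel [373 117  13  18 152] [379.2 123.8] [ 0.7893 -0.1266  0.0325] z.255 [ 0.6888 -0.0939  0.255 ]
```

View pics/crop0.png

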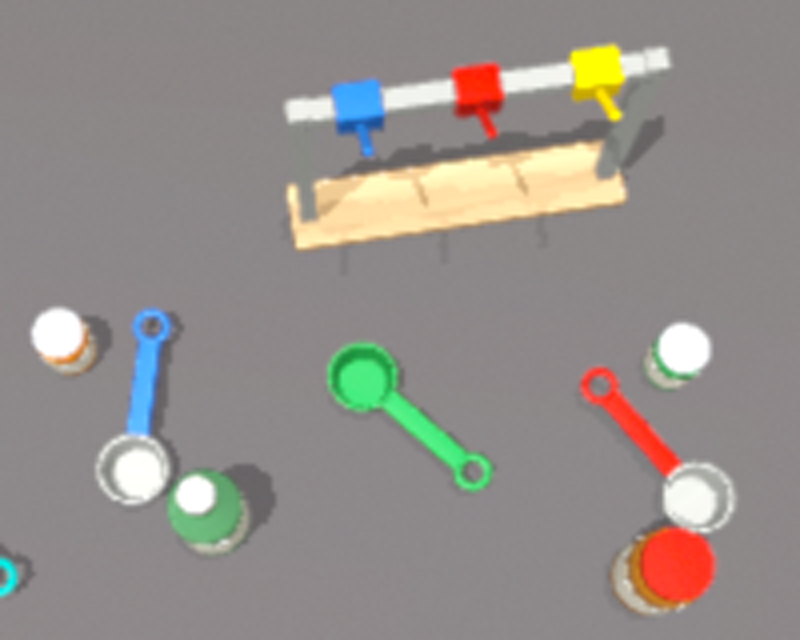

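The crop confirms the blue handle (eye at (268,186), bowl (263,222), steel) and the red handle (eye (380,201), bowl (404,229)). Green and turquoise are look-alikes with coloured bowls. Next I'll work out the geometry.

```bash
python3 - <<'E'
from h import *
c=arm.get_calibration('top')
P=lambda u,v,z:onz(c,230+u/4,105+v/4,z)[:2]
for n,e,b in(('red',(599,386),(698,498)),('blue',(151,326),(134,468))):
    E=P(*e,.0355);B=P(*b,.036);d=E-B;L=np.hypot(*d);d/=L;n2=np.array([-d[1],d[0]])
    print(n,'eye',E.round(4),'bowl',B.round(4),'L',L.round(4),'yaw',np.degrees(np.arctan2(d[1],d[0])).round(1),'grip',(E-.055*d).round(4))
    for k,q,z in(('jar',(675,566),.13),('bottle',(196,494),.17),('spice',(683,350),.07),('pepper',(60,334),.07)):
        J=P(*q,z);r=J-(E-.125*d); print(k,J.round(3),'in scoop',(r@d).round(3),(r@n2).round(3))
for n,q in(('blue',(368,152)),('red',(491,132)),('yel',(615,114))): print('tip',n,P(*q,.277).round(4))
w=np.array([arm.get_calibration('wrist')[k] for k in('fx','cx','cy')]);print(w,arm.get_calibration('wrist')['tool_from_camera'].round(3))
# scene cross-check of peg blocks + tips
s=cv2.imread('scene0.png')[:,:,::-1]; save('scenecrop',s,(170,170,470,370),2.6)
E
```

```text
red eye [ 0.5026 -0.1361] bowl [ 0.4113 -0.2219] L 0.1253 yaw 43.2 grip [ 0.4625 -0.1738]
jar [ 0.343 -0.184] in scoop -0.024 0.074
bottle [0.371 0.185] in scoop 0.249 0.325
spice [ 0.53 -0.2 ] in scoop 0.101 -0.066
pepper [0.511 0.322] in scoop 0.445 0.328
blue eye [0.5314 0.252 ] bowl [0.4068 0.2549] L 0.1246 yaw -1.3 grip [0.4764 0.2533]
jar [ 0.343 -0.184] in scoop -0.053 -0.44
bottle [0.371 0.185] in scoop -0.034 -0.071
spice [ 0.53 -0.2 ] in scoop 0.134 -0.452
pepper [0.511 0.322] in scoop 0.103 0.07
tip blue [0.6097 0.071 ]
tip red [ 0.6304 -0.0162]
tip yel [ 0.6497 -0.1046]
[347.90719176 320.67589147 196.22124477] [[-0.001 -0.966 -0.259  0.069]
 [ 1.    -0.001 -0.     0.001]
 [ 0.    -0.259  0.966 -0.159]
 [ 0.     0.     0.     1.   ]]
```

View pics/scenecrop.png

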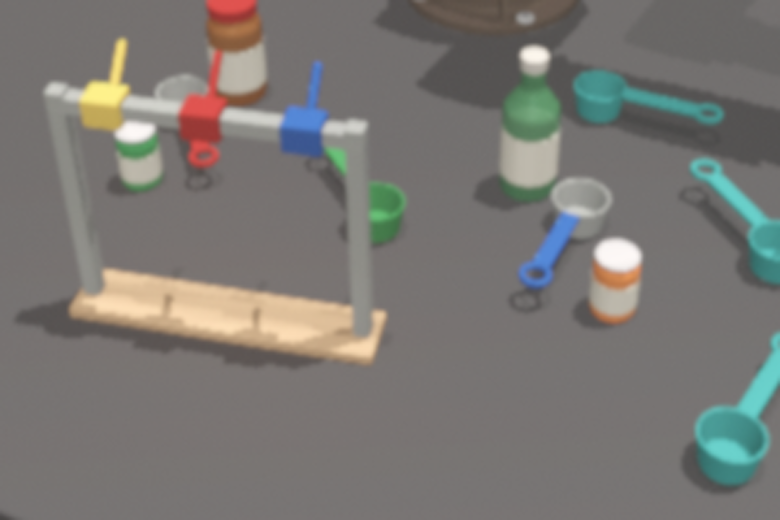

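The scene crop shows the same objects, and the scoop lengths check out (125 mm). Moving above the red grip: shift (0.214, -0.801, -0.027), twist -115°.

```bash

for i in 1; do
python3 -m crank '[{"dx":0.053,"dy":-0.2,"twist":-28.8,"grip":-0.09},{"dx":0.053,"dy":-0.2,"twist":-28.8,"grip":-0.09},{"dx":0.053,"dy":-0.2,"twist":-28.8,"grip":-0.09},{"dx":0.053,"dy":-0.2,"twist":-28.8,"grip":-0.09},{"dx":0.053,"dy":-0.2,"twist":-28.8,"grip":-0.09}]'
python3 -m crank '[{"dx":0.053,"dy":-0.2,"twist":-28.8,"grip":-0.09},{"dx":0.053,"dy":-0.2,"twist":-28.8,"grip":-0.09},{"dx":0.053,"dy":-0.2,"twist":-28.8,"grip":-0.09},{"dx":0.053,"dy":-0.2,"twist":-28.8,"grip":-0.09},{"dx":0.053,"dy":-0.2,"twist":-28.8,"grip":-0.09}]'
python3 -m crank '[{"dx":0.053,"dy":-0.2,"twist":-28.8,"grip":-0.09},{"dx":0.053,"dy":-0.2,"twist":-28.8,"grip":-0.09},{"dx":0.053,"dy":-0.2,"twist":-28.8,"grip":-0.09},{"dx":0.053,"dy":-0.2,"twist":-28.8,"grip":-0.09},{"dx":0.053,"dy":-0.2,"twist":-28.8,"grip":-0.09}]'
done
```

```text
invalid input at $[0]: expected keys dx, dy, dz, twist, grip
invalid input at $[0]: expected keys dx, dy, dz, twist, grip
invalid input at $[0]: expected keys dx, dy, dz, twist, grip
```

```bash

python3 -m crank '[{"dx":0.01,"dy":-0.04,"dz":0,"twist":-5.8,"grip":-0.09},{"dx":0.02,"dy":-0.08,"dz":0,"twist":-11.6,"grip":-0.09},{"dx":0.03,"dy":-0.12,"dz":0,"twist":-17.4,"grip":-0.09},{"dx":0.04,"dy":-0.16,"dz":0,"twist":-23.2,"grip":-0.09},{"dx":0.053,"dy":-0.2,"dz":0,"twist":-29,"grip":-0.09}]'
```

```text
t: 0.52
eef_pos: [0.3011, 0.4258, 0.2261]
ee_rot: [3.141, -0.0, -0.887]
force: [0.2, -0.5, 0.5]
width: 0.0598
gripper_force: 0.0
```

```bash

python3 -m crank '[{"dx":0.01,"dy":-0.04,"dz":0,"twist":-5.8,"grip":-0.09},{"dx":0.02,"dy":-0.08,"dz":0,"twist":-11.6,"grip":-0.09},{"dx":0.03,"dy":-0.12,"dz":0,"twist":-17.4,"grip":-0.09},{"dx":0.04,"dy":-0.16,"dz":0,"twist":-23.2,"grip":-0.09},{"dx":0.053,"dy":-0.2,"dz":0,"twist":-29,"grip":-0.09}]'
python3 -m crank '[{"dx":0.01,"dy":-0.04,"dz":0,"twist":-5.8,"grip":-0.09},{"dx":0.02,"dy":-0.08,"dz":0,"twist":-11.6,"grip":-0.09},{"dx":0.03,"dy":-0.12,"dz":0,"twist":-17.4,"grip":-0.09},{"dx":0.04,"dy":-0.16,"dz":0,"twist":-23.2,"grip":-0.09},{"dx":0.053,"dy":-0.2,"dz":0,"twist":-29,"grip":-0.09}]'
python3 -m crank '[{"dx":0.01,"dy":-0.04,"dz":-0.005,"twist":-5.6,"grip":-0.09},{"dx":0.02,"dy":-0.08,"dz":-0.01,"twist":-11.2,"grip":-0.09},{"dx":0.03,"dy":-0.12,"dz":-0.015,"twist":-17,"grip":-0.09},{"dx":0.042,"dy":-0.16,"dz":-0.02,"twist":-23,"grip":-0.09},{"dx":0.054,"dy":-0.199,"dz":-0.026,"twist":-28,"grip":-0.09}]'
cat > w.py <<'E'
from h import *
import sys
from scipy.spatial.transform import Rotation as R
def wT():
    st=arm.get_state(); T=np.eye(4);T[:3,:3]=R.from_euler('xyz',st['ee_rot']).as_matrix();T[:3,3]=st['eef_pos']
    c=arm.get_calibration('wrist'); return st,dict(c,cam_to_world=T@np.array(c['tool_from_camera']))
def shot(n):
    st,c=wT(); im=arm.grab_frame('wrist'); cv2.imwrite(n+'.png',im[:,:,::-1]); np.save(n+'.npy',c['cam_to_world']); return st,c,im
def handle(c,im,col,z=.036):
    H,S,V=[a.astype(int) for a in cv2.split(cv2.cvtColor(np.ascontiguousarray(im),cv2.COLOR_RGB2HSV))]
    m=((H<6)|(H>173))&(S>120)&(V>60) if col=='red' else (abs(H-109)<10)&(S>110)&(V>60)
    k,l,s,ce=cv2.connectedComponentsWithStats(m.astype(np.uint8))
    for i in np.argsort(-s[1:,4])[:3]+1:
        v,u=np.nonzero(l==i); p=np.array([onz(c,a,b,z)[:2] for a,b in zip(u[::7],v[::7])])
        mu=p.mean(0); U,_,Vt=np.linalg.svd(p-mu); t=(p-mu)@Vt[0]; y=(p-mu)@Vt[1]
        print(col,'area',s[i,4],'bbox',s[i,:4],'mid',mu.round(4),'dir',np.degrees(np.arctan2(*Vt[0][::-1])).round(1),'ends',(mu+Vt[0]*t.min()).round(4),(mu+Vt[0]*t.max()).round(4),'w',np.ptp(y).round(4))
E
python3 - <<'E'
from w import *
st,c,im=shot('w1'); save('w1',im); print(st['eef_pos'],np.degrees(st['ee_rot'][2])); handle(c,im,'red')
E
```

```text
t: 0.93
eef_pos: [0.3537, 0.2262, 0.2266]
ee_rot: [-3.142, 0.0, -1.393]
force: [0.7, 0.9, -0.7]
width: 0.0401
gripper_force: 0.0
t: 1.35
eef_pos: [0.4064, 0.0267, 0.2268]
ee_rot: [-3.141, 0.001, -1.9]
force: [0.8, 1.4, -0.9]
width: 0.0399
gripper_force: 0.0
t: 1.77
eef_pos: [0.4609, -0.1726, 0.2005]
ee_rot: [-3.141, 0.001, -2.389]
force: [1.3, 0.9, 0.9]
width: 0.0401
gripper_force: 0.0
[ 0.46093194 -0.17256601  0.20050954] -136.90660677114985
red area 7668 bbox [378  10  98 100] mid [ 0.3204 -0.1781] dir 107.9 ends [ 0.3341 -0.2205] [ 0.3074 -0.1378] w 0.0785
red area 2638 bbox [292 133  38 115] mid [ 0.4766 -0.1704] dir 42.9 ends [ 0.4351 -0.209 ] [ 0.5177 -0.1321] w 0.0347
```

View pics/w1.png

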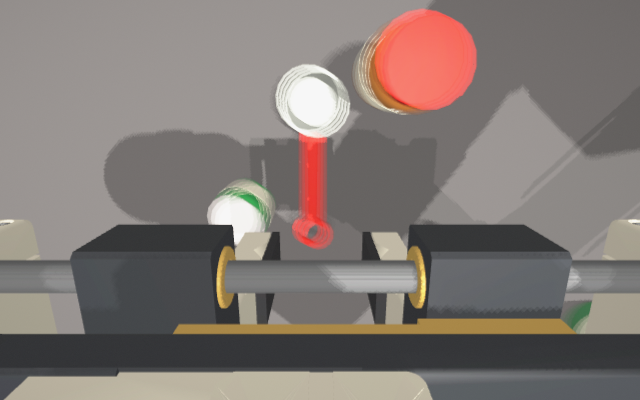

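The wrist view shows the red scoop's handle at (312,180), its bowl at (313,100), the jar at (420,60) and the spice tin at (240,215). The image is blurred by residual motion, so I'll settle and measure again at a lower height.

```bash

python3 -m crank '[{"dx":0.001,"dy":-0.002,"dz":-0.02,"twist":0,"grip":-0.09},{"dx":0.002,"dy":-0.004,"dz":-0.04,"twist":0,"grip":-0.09},{"dx":0.003,"dy":-0.005,"dz":-0.06,"twist":0,"grip":-0.09},{"dx":0.003,"dy":-0.005,"dz":-0.06,"twist":0,"grip":-0.09},{"dx":0.003,"dy":-0.005,"dz":-0.06,"twist":0,"grip":-0.09}]' 30
python3 - <<'E'
from w import *
arm.grab_frame('top')
st,c,im=shot('w2'); print(st['eef_pos'],np.degrees(st['ee_rot'][2])); handle(c,im,'red')
d=np.array([np.cos(np.radians(43)),np.sin(np.radians(43))])
t=arm.grab_frame('top');c=arm.get_calibration('top');handle(c,np.where(np.indices(t.shape[:2])[1][...,None]<420,t,0)[:,:],'red')
E
```

```text
t: 2.23
eef_pos: [0.4632, -0.1753, 0.1399]
ee_rot: [3.14, -0.002, -2.384]
force: [0.2, -0.4, 0.8]
width: 0.04
gripper_force: 0.0
[ 0.46412493 -0.17529744  0.14103312] -136.56185690754066
red area 12419 bbox [413   0 132 113] mid [ 0.3118 -0.1664] dir -41.5 ends [ 0.2776 -0.1361] [ 0.3458 -0.1965] w 0.0776
red area 2623 bbox [303 145  38 116] mid [ 0.4674 -0.1717] dir 43.3 ends [ 0.4348 -0.2024] [ 0.5038 -0.1374] w 0.0289
red area 1591 bbox [  0 234  68  34] mid [0.2526 1.0219] dir -95.3 ends [0.2632 1.1352] [0.242 0.907] w 0.1025
red area 1187 bbox [  8 177  59  28] mid [0.4681 1.046 ] dir -91.0 ends [0.4699 1.1469] [0.4663 0.9456] w 0.0897
red area 265 bbox [391 237  18  18] mid [ 0.3561 -0.204 ] dir 139.0 ends [ 0.3794 -0.2242] [ 0.3336 -0.1844] w 0.0559
```

```bash

python3 -m crank '[{"dx":0,"dy":0.001,"dz":-0.03,"twist":0,"grip":-0.09},{"dx":0,"dy":0.001,"dz":-0.06,"twist":0,"grip":-0.09},{"dx":0,"dy":0.001,"dz":-0.09,"twist":0,"grip":-0.09},{"dx":0,"dy":0.001,"dz":-0.115,"twist":0,"grip":-0.09},{"dx":0,"dy":0.001,"dz":-0.125,"twist":0,"grip":-0.09}]' 40
python3 -m crank '[{"dx":0,"dy":0,"dz":0,"twist":0,"grip":-0.09},{"dx":0,"dy":0,"dz":0,"twist":0,"grip":-0.4},{"dx":0,"dy":0,"dz":0,"twist":0,"grip":-0.8},{"dx":0,"dy":0,"dz":0,"twist":0,"grip":-0.8},{"dx":0,"dy":0,"dz":0,"twist":0,"grip":-0.8}]' 40
python3 -m crank '[{"dx":0,"dy":0,"dz":0,"twist":0,"grip":-0.8},{"dx":0,"dy":0,"dz":0.01,"twist":0,"grip":-0.8},{"dx":0,"dy":0,"dz":0.03,"twist":0,"grip":-0.8},{"dx":0,"dy":0,"dz":0.05,"twist":0,"grip":-0.8},{"dx":0,"dy":0,"dz":0.08,"twist":0,"grip":-0.8}]' 40
python3 - <<'E'
from w import *
a=arm.grab_frame('scene'); st,c,im=shot('w3'); save('v3',np.hstack([a[150:350,150:350],im[:200,220:420]]),s=2)
E
```

```text
t: 2.8
eef_pos: [0.4631, -0.1738, 0.0138]
ee_rot: [3.14, -0.001, -2.384]
force: [-1.2, 1.0, 1.1]
width: 0.0397
gripper_force: 0.0
t: 3.22
eef_pos: [0.465, -0.1742, 0.0169]
ee_rot: [-3.14, 0.002, -2.384]
force: [-0.6, 0.1, 0.3]
width: 0.0188
gripper_force: 0.1
t: 3.63
eef_pos: [0.4624, -0.1741, 0.0951]
ee_rot: [3.139, -0.002, -2.385]
force: [1.0, 0.3, -1.0]
width: 0.0173
gripper_force: 40.0
```

View pics/v3.png

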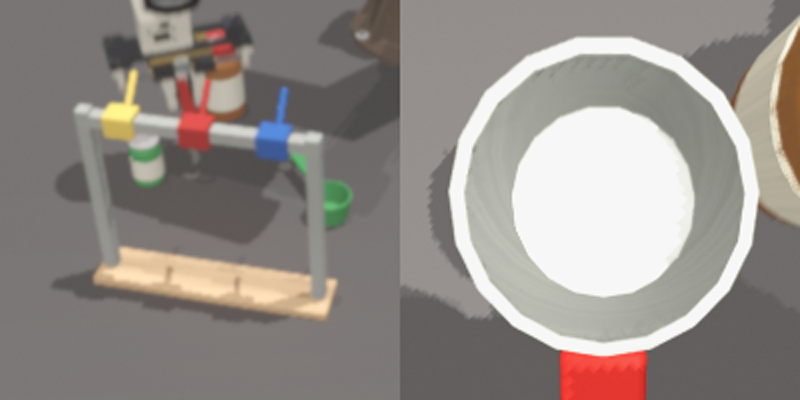

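The scoop is held level, with the bowl centre about 71 mm out along tool +x and the eye about 54 mm along tool -x. Now triangulating the pegs.

```bash
cat >> w.py <<'E'
def tri(rs):
    A=np.zeros((3,3));b=np.zeros(3)
    for o,d in rs:
        d=d/np.linalg.norm(d);M=np.eye(3)-np.outer(d,d);A+=M;b+=M@o
    p=np.linalg.solve(A,b); return p,[round(float(np.linalg.norm(np.cross(p-o,d/np.linalg.norm(d)))),4) for o,d in rs]
E
python3 - <<'E'
from w import *
ct=arm.get_calibration('top');cs=arm.get_calibration('scene')
T=lambda u,v:ray(ct,230+u/4,105+v/4); S=lambda u,v:ray(cs,170+u/2.6,170+v/2.6)
for n,a,b in(('blue tip',(368,152),(317,63)),('red tip',(491,132),(218,52)),('yel tip',(615,114),(122,42)),('rail L end',(288,112),(356,128)),('rail R end',(667,58),(57,92))):
    p,r=tri([T(*a),S(*b)]);print(n,p.round(4),r)
E
```

```text
blue tip [0.6101 0.0721 0.2745] [0.0013, 0.0013]
red tip [ 0.6304 -0.015   0.2749] [0.0015, 0.0015]
yel tip [ 0.6498 -0.1031  0.2739] [0.0021, 0.0021]
rail L end [0.6488 0.1309 0.2488] [0.0015, 0.0015]
rail R end [ 0.7061 -0.1419  0.2463] [0.0059, 0.0059]
```

```bash

python3 -m crank '[{"dx":0,"dy":0,"dz":0.025,"twist":0,"grip":-0.8},{"dx":0,"dy":0,"dz":0.055,"twist":0,"grip":-0.8},{"dx":0,"dy":0,"dz":0.085,"twist":0,"grip":-0.8},{"dx":0,"dy":0,"dz":0.115,"twist":0,"grip":-0.8},{"dx":0,"dy":0.005,"dz":0.14,"twist":0,"grip":-0.8}]' 40
python3 -m crank '[{"dx":0.005,"dy":0.01,"dz":0.02,"twist":-2,"grip":-0.8},{"dx":0.015,"dy":0.025,"dz":0.035,"twist":-6,"grip":-0.8},{"dx":0.025,"dy":0.045,"dz":0.042,"twist":-11,"grip":-0.8},{"dx":0.037,"dy":0.065,"dz":0.042,"twist":-16,"grip":-0.8},{"dx":0.05,"dy":0.085,"dz":0.042,"twist":-21,"grip":-0.8}]' 40
python3 -m crank '[{"dx":0.012,"dy":0.02,"dz":0,"twist":-4,"grip":-0.8},{"dx":0.024,"dy":0.036,"dz":0,"twist":-7,"grip":-0.8},{"dx":0.034,"dy":0.046,"dz":0,"twist":-9,"grip":-0.8},{"dx":0.04,"dy":0.051,"dz":0,"twist":-10,"grip":-0.8},{"dx":0.044,"dy":0.053,"dz":0,"twist":-10,"grip":-0.8}]' 40
python3 -m crank '[{"dx":0,"dy":0,"dz":0,"twist":0,"grip":-0.8},{"dx":0,"dy":0,"dz":0,"twist":0,"grip":-0.8},{"dx":0,"dy":0,"dz":0,"twist":0,"grip":-0.8},{"dx":0,"dy":0,"dz":0,"twist":0,"grip":-0.8},{"dx":0,"dy":0,"dz":0,"twist":0,"grip":-0.8}]' 40
python3 - <<'E'
from w import *
t=arm.grab_frame('top');a=arm.grab_frame('scene'); st,c,im=shot('w4')
cv2.imwrite('t4.png',t[:,:,::-1]);cv2.imwrite('s4.png',a[:,:,::-1])
print(st['eef_pos'],np.degrees(st['ee_rot'][2]))
top=np.hstack([cv2.resize(t[105:205,290:410],None,fx=3.3,fy=3,interpolation=2),cv2.resize(a[150:250,200:320],None,fx=3.3,fy=3,interpolation=2)])
save('v4',np.vstack([top,cv2.resize(im,(top.shape[1],300))]))
E
```

```text
t: 4.15
eef_pos: [0.4639, -0.1696, 0.2374]
ee_rot: [-3.141, 0.001, -2.384]
force: [2.0, -0.4, -1.0]
width: 0.0176
gripper_force: 40.0
t: 4.57
eef_pos: [0.5142, -0.0833, 0.278]
ee_rot: [3.141, 0.002, -2.755]
force: [0.2, -0.8, -3.0]
width: 0.0172
gripper_force: 40.0
t: 4.98
eef_pos: [0.5583, -0.0306, 0.2769]
ee_rot: [3.141, -0.001, -2.925]
force: [-0.2, 0.1, -2.1]
width: 0.0168
gripper_force: 40.0
t: 5.4
eef_pos: [0.5577, -0.0318, 0.2778]
ee_rot: [3.142, 0.0, -2.925]
force: [0.4, -0.0, -0.7]
width: 0.0173
gripper_force: 40.0
[ 0.55781556 -0.03158314  0.2777832 ] -167.6048504928354
```

View pics/v4.png

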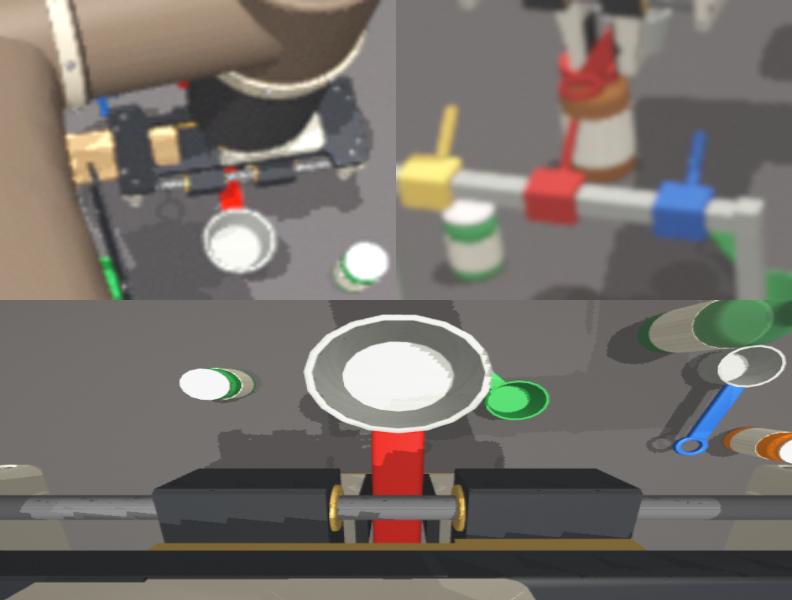

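```bash
python3 - <<'E'
from w import *
cs=arm.get_calibration('scene')
x=np.array([.976,.216]);g=np.array([.5578,-.0316])
for dz in(.013,.018,.023): print('eye exp',proj(cs,[*(g+.054*x),.2778+dz]).round(1))
print('eye +5mm x',proj(cs,[*(g+.059*x),.2958]).round(1),'tip',proj(cs,[.630,-.0155,.2755]).round(1))
a=cv2.imread('s4.png'); save('v5',np.hstack([cv2.resize(a[160:200,240:280,::-1],(400,400),interpolation=0)]))
E
```

```text
eye exp [255.2 179.2]
eye exp [255.  177.3]
eye exp [254.8 175.5]
eye +5mm x [254.3 178.5] tip [253.1 189.5]
```

View pics/v5.png

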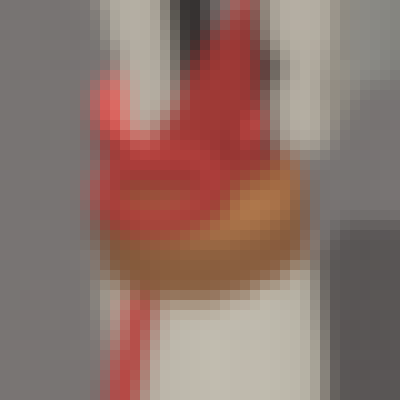

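The eye hole is seen at scene (255.7,178.8) and the peg tip at (254,189.6), within about 1 px of prediction. Sliding down along the peg axis while watching the force.

```bash

python3 -m crank '[{"dx":0.005,"dy":0.001,"dz":-0.005,"twist":0,"grip":-0.8},{"dx":0.01,"dy":0.002,"dz":-0.01,"twist":0,"grip":-0.8},{"dx":0.015,"dy":0.003,"dz":-0.015,"twist":0,"grip":-0.8},{"dx":0.0195,"dy":0.0043,"dz":-0.02,"twist":0,"grip":-0.8},{"dx":0.0225,"dy":0.005,"dz":-0.023,"twist":0,"grip":-0.8}]' 40
python3 -m crank '[{"dx":0.001,"dy":0,"dz":-0.001,"twist":0,"grip":-0.8},{"dx":0.002,"dy":0,"dz":-0.002,"twist":0,"grip":-0.8},{"dx":0.003,"dy":0.0006,"dz":-0.003,"twist":0,"grip":-0.8},{"dx":0.003,"dy":0.0006,"dz":-0.003,"twist":0,"grip":-0.8},{"dx":0.003,"dy":0.0006,"dz":-0.003,"twist":0,"grip":-0.8}]' 40
python3 - <<'E'
from w import *
a=arm.grab_frame('scene');cv2.imwrite('s6.png',a[:,:,::-1]);st=arm.get_state();print(st['force'],st['moment'])
save('v6',cv2.resize(a[165:215,235:285],(500,500),interpolation=0))
E
```

```text
t: 5.97
eef_pos: [0.5809, -0.0261, 0.2531]
ee_rot: [3.142, -0.002, -2.925]
force: [-0.8, 0.1, -1.8]
width: 0.0175
gripper_force: 40.0
t: 6.38
eef_pos: [0.5835, -0.0257, 0.2518]
ee_rot: [-3.142, 0.0, -2.925]
force: [-0.0, 0.5, -1.7]
width: 0.0176
gripper_force: 40.0
[ 0.16705342 -0.09063337 -1.13689588] [ 0.04216774 -0.25697758  0.00420187]
```

View pics/v6.png

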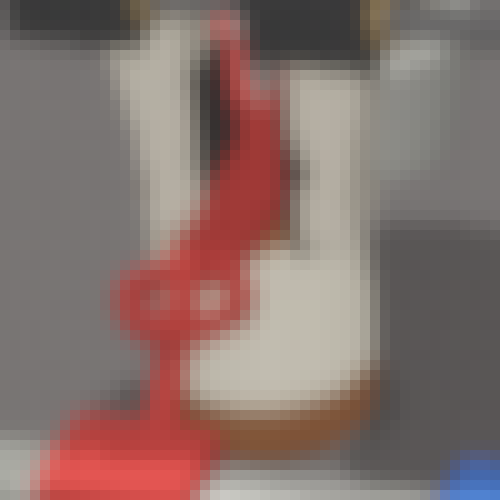

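The hole in the scene view is now split by the peg at (253,194), with no force, so the eye is on the peg. Sliding further down.

```bash

python3 -m crank '[{"dx":0.003,"dy":0.0006,"dz":-0.003,"twist":0,"grip":-0.8},{"dx":0.006,"dy":0.0013,"dz":-0.006,"twist":0,"grip":-0.8},{"dx":0.0085,"dy":0.002,"dz":-0.009,"twist":0,"grip":-0.8},{"dx":0.0105,"dy":0.0023,"dz":-0.011,"twist":0,"grip":-0.8},{"dx":0.0105,"dy":0.0023,"dz":-0.011,"twist":0,"grip":-0.8}]' 40
python3 - <<'E'
from w import *
a=arm.grab_frame('scene');st=arm.get_state();print(st['force'],st['moment'])
save('v7',cv2.resize(a[170:220,235:285],(500,500),interpolation=0))
E
```

```text
t: 6.85
eef_pos: [0.5941, -0.0233, 0.2396]
ee_rot: [3.142, -0.001, -2.925]
force: [-0.6, -0.4, -1.5]
width: 0.0172
gripper_force: 40.0
[-0.63934018 -0.00282717 -0.94043718] [ 0.06258423 -0.23181868 -0.02759261]
```

View pics/v7.png

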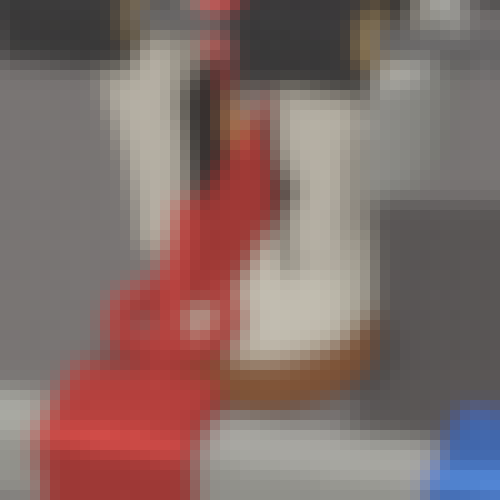

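The eye is now low on the peg next to the block, with no contact force. Releasing softly.

```bash

python3 -m crank '[{"dx":0,"dy":0,"dz":0,"twist":0,"grip":-0.8},{"dx":0,"dy":0,"dz":0,"twist":0,"grip":-0.8},{"dx":0,"dy":0,"dz":0,"twist":0,"grip":-0.8},{"dx":0,"dy":0,"dz":0,"twist":0,"grip":-0.8},{"dx":0,"dy":0,"dz":0,"twist":0,"grip":-0.8}]' 3
python3 -m crank '[{"dx":0,"dy":0,"dz":-0.003,"twist":0,"grip":-0.8},{"dx":-0.001,"dy":0,"dz":-0.006,"twist":0,"grip":-0.8},{"dx":-0.001,"dy":0,"dz":-0.009,"twist":0,"grip":-0.8},{"dx":-0.001,"dy":0,"dz":-0.012,"twist":0,"grip":-0.8},{"dx":-0.001,"dy":0,"dz":-0.012,"twist":0,"grip":-0.8}]' 3
python3 -m crank '[{"dx":0,"dy":0,"dz":0,"twist":0,"grip":-0.5},{"dx":0,"dy":0,"dz":0,"twist":0,"grip":-0.45},{"dx":0,"dy":0,"dz":0,"twist":0,"grip":-0.4},{"dx":0,"dy":0,"dz":0,"twist":0,"grip":-0.3},{"dx":0,"dy":0,"dz":0,"twist":0,"grip":-0.2}]' 3
python3 - <<'E'
from w import *
a=arm.grab_frame('scene');st,c,im=shot('w8')
save('v8',np.hstack([cv2.resize(a[160:280,200:320],(480,480),interpolation=1),cv2.resize(im[:,220:420],(240,480))]))
E
```

```text
t: 7.32
eef_pos: [0.5935, -0.0234, 0.2403]
ee_rot: [3.141, -0.001, -2.925]
force: [-1.2, -0.1, -4.0]
width: 0.0182
gripper_force: 3.0
t: 7.73
eef_pos: [0.5928, -0.0234, 0.228]
ee_rot: [3.142, -0.001, -2.925]
force: [0.1, -0.1, -1.7]
width: 0.0182
gripper_force: 3.1
t: 8.15
eef_pos: [0.5932, -0.0233, 0.2288]
ee_rot: [-3.142, 0.0, -2.925]
force: [-0.3, 0.0, 0.5]
width: 0.0322
gripper_force: 0.0
```

View pics/v8.png

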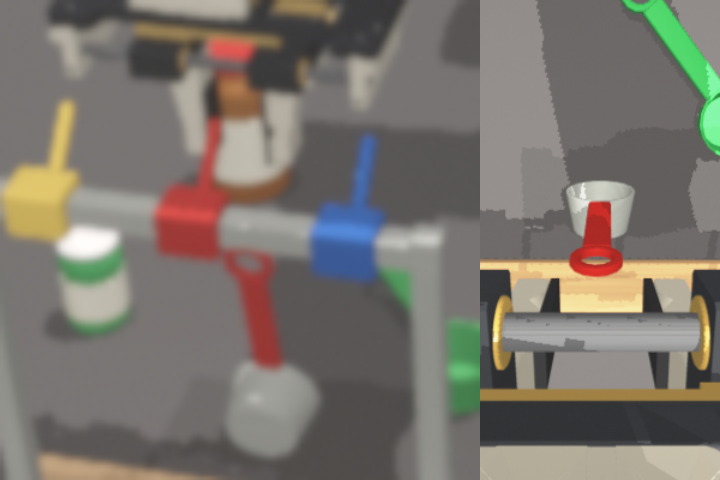

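The eye at wrist (596,260) has no peg through it, so the red scoop seems to have come off and may be falling. Looking at where it ends up.

```bash

python3 -m crank '[{"dx":0,"dy":0,"dz":0.01,"twist":0,"grip":-0.2},{"dx":0,"dy":0,"dz":0.03,"twist":0,"grip":-0.2},{"dx":0,"dy":0,"dz":0.05,"twist":0,"grip":-0.2},{"dx":0,"dy":0,"dz":0.07,"twist":0,"grip":-0.2},{"dx":0,"dy":0,"dz":0.09,"twist":0,"grip":-0.2}]' 3
python3 -m crank '[{"dx":-0.005,"dy":0,"dz":0,"twist":0,"grip":-0.2},{"dx":-0.03,"dy":0,"dz":0,"twist":0,"grip":-0.2},{"dx":-0.06,"dy":0,"dz":0,"twist":0,"grip":-0.2},{"dx":-0.09,"dy":0,"dz":0,"twist":0,"grip":-0.2},{"dx":-0.1,"dy":0,"dz":0,"twist":0,"grip":-0.2}]' 3
python3 - <<'E'
from w import *
for i in range(4): arm.grab_frame('top')
t=arm.grab_frame('top');a=arm.grab_frame('scene');st,c,im=shot('w9')
for n,q in(('t9',t),('s9',a)): cv2.imwrite(n+'.png',q[:,:,::-1])
save('v9',np.vstack([np.hstack([cv2.resize(a[140:300,180:340],(360,360)),cv2.resize(t[100:270,260:430],(360,360))]),cv2.resize(im,(720,240))[:, :]]))
E
```

```text
t: 8.67
eef_pos: [0.593, -0.0235, 0.3205]
ee_rot: [-3.141, 0.001, -2.925]
force: [0.7, -0.8, 0.1]
width: 0.035
gripper_force: 0.0
t: 9.08
eef_pos: [0.49, -0.0237, 0.3196]
ee_rot: [3.141, 0.001, -2.925]
force: [-0.1, -0.6, 0.1]
width: 0.0351
gripper_force: 0.0
```

View pics/v9.png

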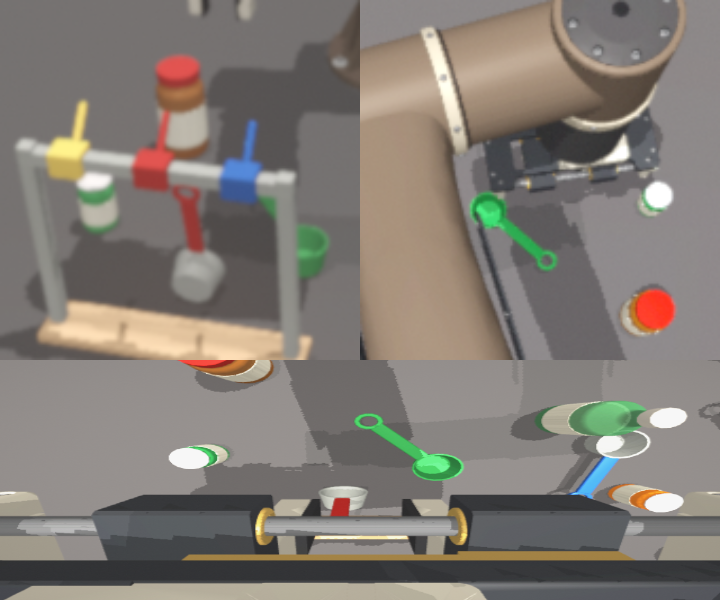

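The scoop is in the same place a second later: red is hanging from the red peg, bowl down at scene panel (197,275). I've now viewed 11 pictures, one over the limit of 10, so I'll check everything else numerically. Moving to the blue scoop.

```bash

python3 -m crank '[{"dx":-0.003,"dy":0.02,"dz":0,"twist":-2,"grip":-0.09},{"dx":-0.006,"dy":0.05,"dz":0,"twist":-4,"grip":-0.09},{"dx":-0.009,"dy":0.085,"dz":0,"twist":-6,"grip":-0.09},{"dx":-0.012,"dy":0.12,"dz":-0.01,"twist":-8,"grip":-0.09},{"dx":-0.015,"dy":0.155,"dz":-0.02,"twist":-10,"grip":-0.09}]' 40
python3 -m crank '[{"dx":0,"dy":0.035,"dz":-0.015,"twist":-1,"grip":-0.09},{"dx":0,"dy":0.07,"dz":-0.035,"twist":-2,"grip":-0.09},{"dx":0.001,"dy":0.1,"dz":-0.06,"twist":-3.7,"grip":-0.09},{"dx":0.001,"dy":0.115,"dz":-0.085,"twist":-3.7,"grip":-0.09},{"dx":0.001,"dy":0.122,"dz":-0.1,"twist":-3.7,"grip":-0.09}]' 40
python3 -m crank '[{"dx":0,"dy":0,"dz":-0.02,"twist":0,"grip":-0.09},{"dx":0,"dy":0,"dz":-0.04,"twist":0,"grip":-0.09},{"dx":0,"dy":0,"dz":-0.06,"twist":0,"grip":-0.09},{"dx":0,"dy":0,"dz":-0.06,"twist":0,"grip":-0.09},{"dx":0,"dy":0,"dz":-0.06,"twist":0,"grip":-0.09}]' 40
python3 - <<'E'
from w import *
arm.grab_frame('top');t=arm.grab_frame('top')
st,c,im=shot('w10'); print(st['eef_pos'],np.degrees(st['ee_rot'][2])); handle(c,im,'blue')
ct=arm.get_calibration('top'); print('top init:'); handle(ct,cv2.imread('top0.png')[:,:,::-1],'blue',.036)
E
```

```text
t: 9.85
eef_pos: [0.4786, 0.1334, 0.2984]
ee_rot: [3.141, 0.001, -3.102]
force: [0.8, 0.0, 0.3]
width: 0.0398
gripper_force: 0.0
t: 10.27
eef_pos: [0.4785, 0.2556, 0.1949]
ee_rot: [-3.139, -0.003, 3.12]
force: [-0.1, -0.0, -0.5]
width: 0.0396
gripper_force: 0.0
t: 10.68
eef_pos: [0.479, 0.2533, 0.1374]
ee_rot: [-3.139, -0.002, 3.119]
force: [-0.3, 0.4, 1.3]
width: 0.04
gripper_force: 0.0
[0.47993112 0.25413819 0.1394415 ] 178.71901544832537
blue area 2723 bbox [303 139  38 122] mid [0.4821 0.2539] dir -2.5 ends [0.4359 0.2559] [0.5349 0.2516] w 0.0296
top init:
blue area 3169 bbox [44 92 69 54] mid [0.7422 0.9593] dir 100.9 ends [0.7653 0.8391] [0.7192 1.0791] w 0.1826
blue area 1229 bbox [ 13 296  54  41] mid [0.0719 0.9523] dir 113.5 ends [0.1048 0.8764] [0.036 1.035] w 0.1056
blue area 183 bbox [262 182  11  32] mid [0.4929 0.2524] dir 177.1 ends [0.5464 0.2497] [0.4384 0.2551] w 0.0265
```

```bash

python3 -m crank '[{"dx":-0.001,"dy":0,"dz":-0.03,"twist":-1,"grip":-0.09},{"dx":-0.001,"dy":0,"dz":-0.06,"twist":-1,"grip":-0.09},{"dx":-0.001,"dy":0,"dz":-0.09,"twist":-1,"grip":-0.09},{"dx":-0.001,"dy":0,"dz":-0.113,"twist":-1,"grip":-0.09},{"dx":-0.001,"dy":0,"dz":-0.123,"twist":-1,"grip":-0.09}]' 40
python3 -m crank '[{"dx":0,"dy":0,"dz":0,"twist":0,"grip":-0.09},{"dx":0,"dy":0,"dz":0,"twist":0,"grip":-0.4},{"dx":0,"dy":0,"dz":0,"twist":0,"grip":-0.8},{"dx":0,"dy":0,"dz":0,"twist":0,"grip":-0.8},{"dx":0,"dy":0,"dz":0,"twist":0,"grip":-0.8}]' 40
python3 -m crank '[{"dx":0,"dy":0,"dz":0,"twist":0,"grip":-0.8},{"dx":0,"dy":0,"dz":0.01,"twist":0,"grip":-0.8},{"dx":0,"dy":0,"dz":0.03,"twist":0,"grip":-0.8},{"dx":0,"dy":0,"dz":0.05,"twist":0,"grip":-0.8},{"dx":0,"dy":0,"dz":0.08,"twist":0,"grip":-0.8}]' 40
python3 - <<'E'
from w import *
arm.grab_frame('top');arm.grab_frame('top');st,c,im=shot('w11');print(st['eef_pos'],np.degrees(st['ee_rot'][2]))
def bowl(im):
    H,S,V=cv2.split(cv2.cvtColor(np.ascontiguousarray(im),cv2.COLOR_RGB2HSV))
    m=((V>225)&(S<25)).astype(np.uint8)
    for k in cv2.findContours(m,cv2.RETR_EXTERNAL,2)[0]:
        if cv2.contourArea(k)>2000: print(cv2.boundingRect(k),cv2.fitEllipse(k))
bowl(cv2.imread('w3.png')[:,:,::-1]);bowl(im);handle(c,im,'blue',st['eef_pos'][2]+.02)
E
```

```text
t: 11.25
eef_pos: [0.4775, 0.253, 0.0139]
ee_rot: [-3.14, -0.001, 3.101]
force: [0.5, -1.0, -0.9]
width: 0.0401
gripper_force: 0.0
t: 11.67
eef_pos: [0.4787, 0.2544, 0.017]
ee_rot: [3.14, 0.002, 3.102]
force: [0.6, 0.1, 0.9]
width: 0.0189
gripper_force: 0.1
t: 12.08
eef_pos: [0.4768, 0.2526, 0.0955]
ee_rot: [-3.139, -0.003, 3.101]
force: [-0.0, 0.6, -1.0]
width: 0.0177
gripper_force: 40.0
[0.48023143 0.25552786 0.10082602] 177.76979567344586
(245, 19, 154, 159) ((321.5386047363281, 97.46159362792969), (152.3313446044922, 157.9125213623047), 1.4457076787948608)
(276, 53, 89, 91) ((319.2602844238281, 96.1240463256836), (83.04683685302734, 88.8339614868164), 161.2393798828125)
blue area 3714 bbox [300 171  43  90] mid [0.4561 0.256 ] dir -1.0 ends [0.4364 0.2563] [0.4762 0.2557] w 0.018
blue area 1191 bbox [301 293  40  31] mid [0.4998 0.2534] dir 78.1 ends [0.4978 0.2439] [0.5018 0.2631] w 0.0177
```

```bash

python3 -m crank '[{"dx":0,"dy":0,"dz":0.025,"twist":0,"grip":-0.8},{"dx":0,"dy":0,"dz":0.055,"twist":0,"grip":-0.8},{"dx":0,"dy":0,"dz":0.085,"twist":0,"grip":-0.8},{"dx":0,"dy":0,"dz":0.115,"twist":0,"grip":-0.8},{"dx":0,"dy":-0.005,"dz":0.145,"twist":0,"grip":-0.8}]' 40
python3 -m crank '[{"dx":0.004,"dy":-0.01,"dz":0.02,"twist":1,"grip":-0.8},{"dx":0.01,"dy":-0.03,"dz":0.036,"twist":3,"grip":-0.8},{"dx":0.017,"dy":-0.053,"dz":0.036,"twist":5,"grip":-0.8},{"dx":0.025,"dy":-0.08,"dz":0.036,"twist":7,"grip":-0.8},{"dx":0.033,"dy":-0.107,"dz":0.036,"twist":9,"grip":-0.8}]' 40
python3 -m crank '[{"dx":0.008,"dy":-0.025,"dz":0,"twist":2,"grip":-0.8},{"dx":0.015,"dy":-0.05,"dz":0,"twist":4,"grip":-0.8},{"dx":0.021,"dy":-0.07,"dz":0,"twist":5,"grip":-0.8},{"dx":0.026,"dy":-0.082,"dz":0,"twist":5.7,"grip":-0.8},{"dx":0.0275,"dy":-0.086,"dz":0,"twist":5.7,"grip":-0.8}]' 40
python3 -m crank '[{"dx":0,"dy":0,"dz":0,"twist":0,"grip":-0.8},{"dx":0,"dy":0,"dz":0,"twist":0,"grip":-0.8},{"dx":0,"dy":0,"dz":0,"twist":0,"grip":-0.8},{"dx":0,"dy":0,"dz":0,"twist":0,"grip":-0.8},{"dx":0,"dy":0,"dz":0,"twist":0,"grip":-0.8}]' 40
python3 - <<'E'
from w import *
a=arm.grab_frame('scene');cv2.imwrite('s12.png',a[:,:,::-1])
ps=[]
for i in range(4): arm.grab_frame('top');st=arm.get_state();ps.append(st['eef_pos'])
g=np.mean(ps,0);print(g.round(4),np.degrees(st['ee_rot'][2]))
cs=arm.get_calibration('scene');x=np.array([.976,.216])
print('exp eye',proj(cs,[*(g[:2]+.052*x),g[2]+.018]).round(1))
def eye(im,col,box):
    x0,y0,x1,y1=box; H,S,V=[k.astype(int) for k in cv2.split(cv2.cvtColor(np.ascontiguousarray(im),cv2.COLOR_BGR2HSV))]
    m=((abs(H-110)<10)&(S>90) if col=='blue' else ((H<6)|(H>173))&(S>90)).astype(np.uint8)[y0:y1,x0:x1]
    for r in m: print(''.join('#' if q else '.' for q in r))
eye(a[:,:,::-1],'blue',(275,165,315,225))
E
```

```text
t: 12.65
eef_pos: [0.4774, 0.2485, 0.2415]
ee_rot: [-3.141, -0.001, 3.102]
force: [0.8, 0.4, -1.5]
width: 0.0175
gripper_force: 40.0
t: 13.07
eef_pos: [0.5106, 0.1406, 0.2764]
ee_rot: [3.141, -0.001, -3.022]
force: [0.7, 0.0, -1.4]
width: 0.0173
gripper_force: 40.0
t: 13.48
eef_pos: [0.5383, 0.0538, 0.2759]
ee_rot: [-3.141, -0.002, -2.926]
force: [0.8, 0.7, -1.5]
width: 0.0173
gripper_force: 40.0
t: 13.9
eef_pos: [0.5383, 0.0563, 0.2766]
ee_rot: [3.142, -0.0, -2.924]
force: [-0.7, 0.1, -1.7]
width: 0.0176
gripper_force: 40.0
[0.5384 0.056  0.2766] -167.56781262495159
exp eye [293.3 181.5]
........................####............
.......................#####............
.......................#####............
......................######............
.....................#######............
.....................########...........
.....................########...........
.....................#######............
.....................#######............
....................########............
....................########............
....................#######.............
............
[... 1255 characters left out ...]
...
.............#####......................
.............####.......................
.......###..#####.......................
......############......................
.....################...................
.....################...................
.....#################..................
....#################...................
....################....................
....###############.....................
...################.....................
...###############......................
...###############......................
...###############......................
...###############......................
...###############......................
...###############......................
```

The blue eye-to-tip offset in the scene image, (-2.4, +11) px, nearly matches red's (-1.7, +10.8). Repeating the same insertion.

```bash

python3 -m crank '[{"dx":0.006,"dy":0.001,"dz":-0.005,"twist":0,"grip":-0.8},{"dx":0.011,"dy":0.002,"dz":-0.01,"twist":0,"grip":-0.8},{"dx":0.016,"dy":0.003,"dz":-0.015,"twist":0,"grip":-0.8},{"dx":0.0205,"dy":0.0043,"dz":-0.019,"twist":0,"grip":-0.8},{"dx":0.0235,"dy":0.005,"dz":-0.022,"twist":0,"grip":-0.8}]' 40
python3 -m crank '[{"dx":0.001,"dy":0,"dz":-0.001,"twist":0,"grip":-0.8},{"dx":0.002,"dy":0,"dz":-0.002,"twist":0,"grip":-0.8},{"dx":0.003,"dy":0.0006,"dz":-0.003,"twist":0,"grip":-0.8},{"dx":0.003,"dy":0.0006,"dz":-0.003,"twist":0,"grip":-0.8},{"dx":0.003,"dy":0.0006,"dz":-0.003,"twist":0,"grip":-0.8}]' 40
python3 - <<'E'
from w import *
a=arm.grab_frame('scene');cv2.imwrite('s13.png',a[:,:,::-1]);print(arm.get_state()['force'])
H,S,V=[k.astype(int) for k in cv2.split(cv2.cvtColor(a,cv2.COLOR_RGB2HSV))]
m=((abs(H-110)<10)&(S>90))[165:215,275:315]
for r in m: print(''.join('#' if q else '.' for q in r))
E
```

```text
t: 14.57
eef_pos: [0.5626, 0.0607, 0.2535]
ee_rot: [-3.141, -0.001, -2.925]
force: [-0.5, 0.4, -0.0]
width: 0.0172
gripper_force: 40.0
t: 14.98
eef_pos: [0.5649, 0.0612, 0.2517]
ee_rot: [3.142, 0.0, -2.925]
force: [0.9, 0.7, -0.6]
width: 0.0176
gripper_force: 40.0
[ 0.21264149  0.48891555 -1.60114632]
........................................
........................................
........................................
........................................
........................................
........................................
........................................
........................................
........................................
........................................
........................#...............
.......................##...............
.......................##...............
......................###...............
......................###...............
.....................####...............
....................#####...............
....................#####...............
...................######...............
..................
[... 552 characters left out ...]
...
.........###############................
.........###############................
.........##############.................
..........#############.................
..........############..................
............########....................
.............#####......................
..............####......................
.............####.......................
.............####.......................
.............####.......................
.............####.......................
............#####.......................
......############......................
.....################...................
.....################...................
....##################..................
```

```bash

python3 -m crank '[{"dx":0.003,"dy":0.0006,"dz":-0.003,"twist":0,"grip":-0.8},{"dx":0.006,"dy":0.0013,"dz":-0.006,"twist":0,"grip":-0.8},{"dx":0.0085,"dy":0.002,"dz":-0.009,"twist":0,"grip":-0.8},{"dx":0.0105,"dy":0.0023,"dz":-0.011,"twist":0,"grip":-0.8},{"dx":0.0105,"dy":0.0023,"dz":-0.011,"twist":0,"grip":-0.8}]' 40
python3 - <<'E'
from w import *
a=arm.grab_frame('scene');cv2.imwrite('s14.png',a[:,:,::-1]);print(arm.get_state()['force'],arm.get_state()['moment'])
V=a[190:222,280:305]
for r in V: print(' '.join('%3d'%(q[0]) for q in r))
E
```

```text
t: 15.45
eef_pos: [0.5759, 0.0636, 0.2398]
ee_rot: [-3.141, -0.001, -2.925]
force: [0.3, 0.3, -0.8]
width: 0.0169
gripper_force: 40.0
[-0.11057515 -0.38588485 -0.43619742] [ 0.12462867 -0.4386405  -0.01846135]
 93  92  96 118 151 172 179 180 176 160 117  70  53  54  59  60  60  60  63  90 136 167 178 180 179
 90  90  92 106 140 168 178 179 176 159 119  73  54  55  59  60  59  60  60  76 120 159 176 180 179
 90  90  90 100 133 166 178 179 175 160 120  75  56  57  59  60  60  61  60  64  98 144 170 179 179
 89  90  90  98 130 164 178 179 177 161 123  78  60  59  60  59  59  60  58  61  89 134 166 178 179
 90  90  90  97 128 162 177 179 178 164 125  82  64  61  59  60  59  59  60  67 101 144 170 179 178
 90  90  90  95 123 158 175 179 178 165 126  84  67  62  60  59  60  59  61  76 120 158 175 180 177
 90  90  91  95 120 155 174 179 178 164 126  84  67  62  60  59  60  60  61  83 128 164 178 180 177
 90  90  91  94 117 150 171 178 175 159 120  81  67  61  59  60  59  60  64  83 128 165 178 180 177
 90  90  90  93 110 140 161 169 165 145 107  76  66  61  59  60  60  62  68  83 126 164 17
[... 1609 characters left out ...]

 86  81  81  81  80  81  81  81  81  81  81  81  81  79  75  78  90 100 101  99  97  97 101 114 128
 87  86  85  85  85  86  85  86  86  86  86  86  85  84  88 106 128 140 140 139 134 133 136 151 172
 87  86  86  86  86  87  87  87  86  87  87  87  86  89 115 150 172 183 183 182 179 177 179 185 199
 82  82  83  83  84  85  84  84  85  86  86  86  86 104 149 185 200 205 205 205 203 202 203 205 210
 71  72  74  75  77  78  78  79  80  80  81  81  87 124 173 200 209 210 211 211 211 209 206 207 209
 63  63  64  65  67  67  68  69  70  70  72  73  83 129 176 197 202 204 204 206 207 203 193 191 195
 61  61  60  61  62  62  62  62  63  63  64  65  73 114 156 174 179 181 183 188 192 187 172 166 169
```

The blue hole is split by the peg in the same way, with gaps at (287,206) and (292,206), and there is no force. Releasing the same way, then backing off up and out.

```bash

python3 -m crank '[{"dx":0,"dy":0,"dz":0,"twist":0,"grip":-0.8},{"dx":0,"dy":0,"dz":0,"twist":0,"grip":-0.8},{"dx":0,"dy":0,"dz":0,"twist":0,"grip":-0.8},{"dx":0,"dy":0,"dz":0,"twist":0,"grip":-0.8},{"dx":0,"dy":0,"dz":0,"twist":0,"grip":-0.8}]' 3
python3 -m crank '[{"dx":0,"dy":0,"dz":-0.003,"twist":0,"grip":-0.8},{"dx":-0.001,"dy":0,"dz":-0.006,"twist":0,"grip":-0.8},{"dx":-0.001,"dy":0,"dz":-0.009,"twist":0,"grip":-0.8},{"dx":-0.001,"dy":0,"dz":-0.012,"twist":0,"grip":-0.8},{"dx":-0.001,"dy":0,"dz":-0.012,"twist":0,"grip":-0.8}]' 3
python3 -m crank '[{"dx":0,"dy":0,"dz":0,"twist":0,"grip":-0.5},{"dx":0,"dy":0,"dz":0,"twist":0,"grip":-0.45},{"dx":0,"dy":0,"dz":0,"twist":0,"grip":-0.4},{"dx":0,"dy":0,"dz":0,"twist":0,"grip":-0.3},{"dx":0,"dy":0,"dz":0,"twist":0,"grip":-0.2}]' 3
python3 -m crank '[{"dx":0,"dy":0,"dz":0.01,"twist":0,"grip":-0.2},{"dx":0,"dy":0,"dz":0.03,"twist":0,"grip":-0.2},{"dx":0,"dy":0,"dz":0.05,"twist":0,"grip":-0.2},{"dx":0,"dy":0,"dz":0.07,"twist":0,"grip":-0.2},{"dx":0,"dy":0,"dz":0.09,"twist":0,"grip":-0.2}]' 3
python3 -m crank '[{"dx":-0.005,"dy":0.01,"dz":0,"twist":0,"grip":-0.2},{"dx":-0.03,"dy":0.04,"dz":0,"twist":0,"grip":-0.2},{"dx":-0.05,"dy":0.075,"dz":0,"twist":0,"grip":-0.2},{"dx":-0.07,"dy":0.11,"dz":0,"twist":0,"grip":-0.2},{"dx":-0.08,"dy":0.14,"dz":0,"twist":0,"grip":-0.2}]' 3
cat > chk.py <<'E'
from w import *
import time
fr=[arm.grab_frame('scene')]
for i in range(24): f=arm.grab_frame('scene')
fr.append(f); cv2.imwrite('send.png',f[:,:,::-1])
cs=arm.get_calibration('scene')
for f in fr:
  H,S,V=[k.astype(int) for k in cv2.split(cv2.cvtColor(f,cv2.COLOR_RGB2HSV))]
  for n,m in(('blue',(abs(H-110)<10)&(S>90)),('red',((H<6)|(H>173))&(S>90))):
    k,l,s,ce=cv2.connectedComponentsWithStats(m.astype(np.uint8))
    print(n,[(s[i].tolist(),ce[i].round(1).tolist()) for i in range(1,k) if s[i,4]>40 and 180<ce[i][0]<420 and ce[i][1]>120])
print('diff',np.abs(fr[0].astype(int)-fr[1])[150:320,180:340].max())
x=np.array([.976,.216])
for n,t in(('red',[.630,-.0155]),('blue',[.610,.0716])):
    f=np.array(t)+.030*x; print(n,'exp eye',proj(cs,[*f,.238]).round(),'handle mid',proj(cs,[*f,.18]).round(),'bowl',proj(cs,[*f,.115]).round())
# surroundings: initial vs now in the scene image
a=cv2.imread('scene0.png')[:,:,::-1].astype(int)
d=(np.abs(a-fr[1]).max(2)>40).astype(np.uint8)
k,l,s,ce=cv2.connectedComponentsWithStats(cv2.morphologyEx(d,cv2.MORPH_OPEN,np.ones((3,3),np.uint8)))
print([(s[i].tolist()) for i in range(1,k) if s[i,4]>30])
E
python3 chk.py
```

```text
t: 15.92
eef_pos: [0.575, 0.0634, 0.2403]
ee_rot: [3.142, -0.001, -2.925]
force: [-1.9, -1.1, -3.1]
width: 0.0178
gripper_force: 3.0
t: 16.33
eef_pos: [0.5745, 0.0636, 0.2279]
ee_rot: [-3.142, -0.0, -2.925]
force: [-0.8, -0.4, -2.5]
width: 0.0181
gripper_force: 3.1
t: 16.75
eef_pos: [0.5746, 0.0636, 0.2288]
ee_rot: [3.142, 0.0, -2.925]
force: [-0.6, -0.2, 0.2]
width: 0.0322
gripper_force: 0.0
t: 17.17
eef_pos: [0.5745, 0.0634, 0.3205]
ee_rot: [-3.142, 0.001, -2.925]
force: [-0.3, 0.0, 0.6]
width: 0.035
gripper_force: 0.0
t: 17.58
eef_pos: [0.4926, 0.2049, 0.3198]
ee_rot: [3.14, 0.001, -2.925]
force: [1.1, 0.1, 0.8]
width: 0.0353
gripper_force: 0.0
blue [([278, 194, 18, 36, 344], [286.9, 216.5]), ([297, 228, 6, 23, 97], [299.7, 238.0])]
red [([249, 165, 20, 14, 235], [258.7, 171.3]), ([239, 190, 19, 35, 353], [248.0, 211.7]), ([257, 222, 14, 30, 211], [264.3, 236.1])]
blue [([278, 194, 18, 36, 345], [286.9, 216.4]), ([297, 228, 6, 23, 97], [299.7, 238.0])]
red [([249, 164, 20, 15, 236], [258.7, 171.2]), ([239, 189, 19, 36, 352], [248.0, 211.6]), ([256, 222, 15, 30, 213], [264.3, 236.1])]
diff 21
red exp eye [250. 211.] handle mid [253. 231.] bowl [255. 252.]
blue exp eye [288. 215.] handle mid [290. 235.] bowl [291. 257.]
[[348, 0, 53, 86, 2202], [448, 0, 51, 8, 265], [570, 0, 70, 65, 3107], [431, 9, 12, 24, 153], [348, 20, 13, 9, 63], [375, 50, 53, 97, 1612], [602, 61, 16, 6, 65], [567, 63, 62, 77, 2967], [343, 88, 36, 40, 871], [353, 95, 27, 7, 109], [322, 97, 18, 33, 236], [343, 129, 25, 6, 97], [532, 129, 96, 50, 1919], [323, 131, 6, 11, 42], [404, 138, 6, 12, 50], [349, 146, 9, 20, 139], [376, 147, 9, 22, 149], [557, 157, 27, 12, 94], [587, 179, 10, 17, 96], [372, 189, 8, 4, 31], [231, 199, 12, 9, 75], [243, 224, 11, 10, 82], [259, 227, 20, 39, 370], [296, 227, 7, 22, 98], [514, 237, 11, 13, 84], [337, 239, 63, 42, 1087], [295, 251, 9, 12, 78], [386, 272, 6, 7, 32], [268, 283, 37, 18, 467]]
```

Both scoops are still, but they sit about 10 px beside where a scoop on the peg should appear. I'll triangulate where they really are.

```bash
python3 - <<'E'
from w import *
cs=arm.get_calibration('scene');cw=arm.get_calibration('wrist');cw=dict(cw,cam_to_world=np.load('w8.npy'))
print('eye',tri([ray(cs,262,225.5),ray(cw,316.7,216.7)]))
print('bowl',tri([ray(cs,267.5,260),ray(cw,320,172)]))
ct=arm.get_calibration('top');t=arm.grab_frame('top')
H,S,V=[k.astype(int) for k in cv2.split(cv2.cvtColor(t,cv2.COLOR_RGB2HSV))]
for n,m in(('blue',(abs(H-110)<10)&(S>110)),('red',((H<6)|(H>173))&(S>110)),('yel',(abs(H-29)<5)&(S>160))):
    k,l,s,ce=cv2.connectedComponentsWithStats(m.astype(np.uint8))
    print(n,[(s[i].tolist(),ce[i].round(1).tolist()) for i in range(1,k) if s[i,4]>10 and 220<ce[i][0]<430 and ce[i][1]>100])
for n,p in(('red foot',[.666,-.0075,.24]),('red tip',[.63,-.0155,.2755]),('blue foot',[.646,.0796,.24])): print(n,'top',proj(ct,p).round(1),'scene',proj(cs,p).round(1))
E
```

```text
eye (array([ 0.60134637, -0.02306706,  0.14992534]), [0.0023, 0.0023])
bowl (array([ 0.59199958, -0.02297283,  0.02964264]), [0.0023, 0.0023])
blue [([313, 125, 13, 19, 159], [319.4, 132.0]), ([320, 169, 9, 16, 90], [324.0, 175.8])]
red [([343, 121, 13, 19, 162], [349.3, 128.0]), ([346, 160, 10, 15, 84], [350.1, 166.2]), ([391, 237, 18, 18, 266], [399.4, 245.7])]
yel [([373, 116, 13, 19, 160], [379.2, 123.8])]
red foot top [349.2 131.3] scene [249.2 211.5]
red tip top [352.5 138.3] scene [253.1 189.5]
blue foot top [319.7 135.8] scene [287.5 216.1]
```

Triangulation shows the truth: both scoops slid off the pegs on release. They now stand upright on their bowls in front of the rack, eye up, with red's eye at (0.601,-0.023,0.150). Measuring both precisely before going back for them.

```bash
cat > asc.py <<'E'
from w import *
def asc(im,col,b):
    x0,y0,x1,y1=b
    H,S,V=[k.astype(int) for k in cv2.split(cv2.cvtColor(np.ascontiguousarray(im),cv2.COLOR_RGB2HSV))]
    m=(abs(H-110)<10)&(S>90) if col=='blue' else ((H<6)|(H>173))&(S>90)
    g=(S<40)&(V>120)
    for y in range(y0,y1): print(y,''.join('#' if m[y,x] else 'o' if g[y,x] else '.' for x in range(x0,x1)))
E
python3 - <<'E'
from asc import *
L=lambda n:cv2.imread(n)[:,:,::-1]
print('scene red x250');asc(L('send.png'),'red',(250,215,282,275))
print('scene blue x285');asc(L('send.png'),'blue',(285,220,320,278))
t=arm.grab_frame('top');cv2.imwrite('t15.png',t[:,:,::-1])
print('top red x340');asc(t,'red',(340,155,364,190))
print('top blue x312');asc(t,'blue',(312,162,336,198))
E
```

```text
scene red x250
215 ####.oooooooooooooooooooooooo...
216 ####.ooooooooooooooooooooooo....
217 ####.ooooooooooooooooooooooo....
218 ####.oooooooooooooooooooooo.....
219 #####oooooooooooooooooooooo.....
220 #####.ooooooooooooooooooooo.....
221 #####.oo.oooooooooooooooooo.....
222 #####...#.........ooooooooo.....
223 #####..####....###.oooooooo.....
224 ####..####.....####.ooooooo.....
225 .......###..oo..###.o....o.o....
226 oo.o.o.#####....###........o....
227 ........###########.............
228 ......o.##########.o............
229 .......o.#########............oo
230 ........o.########..............
231 ..........########..............
232 .........o########..............
233 .........o.#######..............
234 .........o.#######..............
235 ...........#######.o............
236 ...........#######.o............
237 ..........o########.............
238 ..........o.#######.............
239 ..........o.#######.............
240 ..........o.#######.o...........
241 ..o.......o.#######.o...........
242 ...oo.....o.#######.o...........
243 ..........oo.#######............
244 o....o.o
[... 4856 characters left out ...]
..oo
174 ........########......oo
175 .........######.........
176 ..........#####.o.......
177 ......oooo#####ooo......
178 .....ooooo#####oooo....o
179 .....ooooo#####oooo....o
180 ....oooooo#####oooo....o
181 ....oooooo#####ooooo...o
182 .....ooooo#####ooooo...o
183 .....ooooo#####oooooo..o
184 ....oooooo.####oooooo..o
185 ....ooooooo..oooooooo.oo
186 ....oooooooooooooooooooo
187 ....oooooooooooooooooooo
188 ....oooooooooooooooooooo
189 oooooooooooooooooooooooo
190 oooooooooooooooooooooooo
191 oooo........oooooooooooo
192 ooo............ooooooooo
193 oo..............oooooooo
194 o................ooooooo
195 .................ooooooo
196 ..................oooooo
197 ...................ooooo
```

```bash
python3 - <<'E'
from w import *
cs=arm.get_calibration('scene');ct=arm.get_calibration('top')
x=np.array([.976,.216]);y=np.array([-.216,.976])
for n,tip,pts in(('red',[.630,-.0155],(('eye',(262.8,225),(351,162.3)),('low',(266.8,250.5),(349.7,175)))),('blue',[.610,.0716],(('low',(301.3,250),(324.4,185)),))):
    for k,s,t in pts:
        p,r=tri([ray(cs,*s),ray(ct,*t)]);d=p[:2]-tip;print(n,k,p.round(4),r,'rel tip x',(d@x).round(4),'y',(d@y).round(4))
ct2=onz(ct,324.5,172,.155);print('blue eye at z.155',ct2,((ct2[:2]-[.610,.0716])@x).round(4),((ct2[:2]-[.610,.0716])@y).round(4))
c2=onz(ct,351,162.3,.155);print('red eye at .155',c2,((c2[:2]-[.630,-.0155])@x).round(4))
print(arm.get_state()['eef_pos'],arm.get_state()['t'])
for n,p in (('ring y edges red',((346.5,162),(355.5,161)),),('blue',((319.5,172.5),(329.5,171.5)),)):
    a,b=[onz(ct,*q,.155)[:2] for q in p];d=a-b;print(n,np.hypot(*d).round(4),'yaw of ring plane',np.degrees(np.arctan2(d[1],d[0])).round(1)-90)
E
```

```text
red eye [ 0.5983 -0.0219  0.15  ] [0.0017, 0.0017] rel tip x -0.0323 y 0.0006
red low [ 0.5841 -0.0265  0.055 ] [0.0014, 0.0014] rel tip x -0.0472 y -0.0008
blue low [0.5444 0.0561 0.0543] [0.0007, 0.0007] rel tip x -0.0674 y -0.001
blue eye at z.155 [0.5602638 0.058917  0.155    ] -0.0513 -0.0016
red eye at .155 [ 0.59747188 -0.02306798  0.155     ] -0.0334
[0.49447412 0.20355441 0.31854981] 18.9333
ring y edges red 0.0288 yaw of ring plane 10.200000000000003
blue 0.0317 yaw of ring plane 9.5
```

Red's eye is at (0.598,-0.022,0.150), leaning 9° toward the rack, and blue's eye is at (0.560,0.059,~0.155). Both stand bowl down with the hole axis toward the rack, which is already the hanging pose. The plan is to pinch the red handle below the ring with the front edge of the pads, coming in level from the robot's side so the gripper body stays clear of the pegs. Then I'll thread the eye in this upright pose.

```bash

python3 -m crank '[{"dx":0.002,"dy":-0.015,"dz":0,"twist":0,"grip":0},{"dx":0.006,"dy":-0.045,"dz":-0.01,"twist":0,"grip":0},{"dx":0.01,"dy":-0.075,"dz":-0.02,"twist":0,"grip":0},{"dx":0.015,"dy":-0.11,"dz":-0.03,"twist":0,"grip":0},{"dx":0.02,"dy":-0.145,"dz":-0.04,"twist":0,"grip":0}]' 40
python3 -m crank '[{"dx":0.003,"dy":-0.03,"dz":-0.01,"twist":0,"grip":0},{"dx":0.005,"dy":-0.06,"dz":-0.03,"twist":0,"grip":0},{"dx":0.008,"dy":-0.085,"dz":-0.05,"twist":0,"grip":0},{"dx":0.009,"dy":-0.097,"dz":-0.07,"twist":0,"grip":0},{"dx":0.009,"dy":-0.098,"dz":-0.09,"twist":0,"grip":0}]' 40
python3 -m crank '[{"dx":0,"dy":0,"dz":-0.02,"twist":0,"grip":0},{"dx":0,"dy":0,"dz":-0.04,"twist":0,"grip":0},{"dx":0,"dy":0,"dz":-0.06,"twist":0,"grip":0},{"dx":0,"dy":0,"dz":-0.072,"twist":0,"grip":0},{"dx":0,"dy":0,"dz":-0.075,"twist":0,"grip":0}]' 40
cat > pose.py <<'E'
from w import *
ps=[];arm.grab_frame('top')
for i in range(5): arm.grab_frame('top');st=arm.get_state();ps.append(st['eef_pos'])
print(np.mean(ps,0).round(4),np.std(ps,0).round(4),np.degrees(st['ee_rot'][2]).round(2),st['t'],st['width'])
E
python3 pose.py
```

```text
t: 19.35
eef_pos: [0.5143, 0.0569, 0.2783]
ee_rot: [3.141, 0.0, -2.924]
force: [1.4, 0.0, -0.4]
width: 0.0433
gripper_force: 0.0
t: 19.77
eef_pos: [0.5232, -0.0422, 0.1878]
ee_rot: [-3.141, 0.0, -2.928]
force: [-0.3, 0.3, 0.2]
width: 0.0441
gripper_force: 0.0
t: 20.18
eef_pos: [0.522, -0.0402, 0.1114]
ee_rot: [3.142, -0.004, -2.926]
force: [-1.5, -0.7, 0.3]
width: 0.0439
gripper_force: 0.0
[ 0.5239 -0.0396  0.1142] [0.0004 0.0002 0.0005] -167.58 20.4833 0.04390687727996127
```

```bash

python3 -m crank '[{"dx":0.008,"dy":0.002,"dz":0,"twist":0,"grip":0},{"dx":0.018,"dy":0.004,"dz":0,"twist":0,"grip":0},{"dx":0.03,"dy":0.007,"dz":0,"twist":0,"grip":0},{"dx":0.04,"dy":0.009,"dz":0,"twist":0,"grip":0},{"dx":0.048,"dy":0.011,"dz":0,"twist":0,"grip":0}]' 40
python3 -m crank '[{"dx":0.005,"dy":0.001,"dz":0,"twist":0,"grip":0},{"dx":0.01,"dy":0.0025,"dz":0,"twist":0,"grip":0},{"dx":0.015,"dy":0.0035,"dz":0,"twist":0,"grip":0},{"dx":0.015,"dy":0.0035,"dz":0,"twist":0,"grip":0},{"dx":0.015,"dy":0.0035,"dz":0,"twist":0,"grip":0}]' 40
python3 pose.py
python3 -m crank '[{"dx":0,"dy":0,"dz":0,"twist":0,"grip":-0.2},{"dx":0,"dy":0,"dz":0,"twist":0,"grip":-0.4},{"dx":0,"dy":0,"dz":0,"twist":0,"grip":-0.5},{"dx":0,"dy":0,"dz":0,"twist":0,"grip":-0.65},{"dx":0,"dy":0,"dz":0,"twist":0,"grip":-0.8}]' 40
python3 -m crank '[{"dx":0,"dy":0,"dz":0,"twist":0,"grip":-0.8},{"dx":0,"dy":0,"dz":0,"twist":0,"grip":-0.8},{"dx":0,"dy":0,"dz":0,"twist":0,"grip":-0.8},{"dx":0,"dy":0,"dz":0,"twist":0,"grip":-0.8},{"dx":0,"dy":0,"dz":0,"twist":0,"grip":-0.8}]' 40
python3 - <<'E'
from asc import *
a=arm.grab_frame('scene');asc(a,'red',(250,215,282,275))
E
```

```text
t: 20.9
eef_pos: [0.5732, -0.0281, 0.1137]
ee_rot: [-3.141, 0.001, -2.925]
force: [0.6, 0.8, -0.5]
width: 0.0438
gripper_force: 0.0
t: 21.32
eef_pos: [0.5864, -0.025, 0.1134]
ee_rot: [3.142, -0.0, -2.925]
force: [-0.5, 0.1, 0.5]
width: 0.0439
gripper_force: 0.0
[ 0.5862 -0.025   0.1137] [0.0001 0.     0.0001] -167.59 21.6167 0.043889473948087496
t: 22.03
eef_pos: [0.5865, -0.0249, 0.1136]
ee_rot: [3.142, -0.0, -2.925]
force: [0.2, 0.1, 0.6]
width: 0.0165
gripper_force: 40.1
t: 22.45
eef_pos: [0.5865, -0.025, 0.1136]
ee_rot: [3.142, -0.0, -2.925]
force: [-0.5, -0.5, -0.4]
width: 0.0161
gripper_force: 40.0
215 ####.oooooooooooooooooooooooo...
216 ####.ooooooooooooooooooooooo....
217 ####.ooooooooooooooooooooooo....
218 ####.oooooooooooooooooooooo.....
219 #####oooooooooooooooooooooo.....
220 #####.ooooooooooooooooooooo.....
221 #####.ooooooooooooooooooooo.....
222 #####...........ooooooooooo.....
223 #####..#########..ooooooooo.....
224 ####...###########.oooooooo.....
225 .......####....###.ooooooo......
226 oooooo.#####....##.ooooooo......
227 oooooo..#####...##.ooooooo......
228 ooo
[... 1031 characters left out ...]
6 .......ooooooooooooooooooooo....
257 ........ooooooooooooooooooooo...
258 ........ooooooooooooooooooooo...
259 .......oooooooooooooooooooooo...
260 .......oooooooooooooooooooooo...
261 .......oooooooooooooooooooooo...
262 .......ooooooooooooooooooooo....
263 ......oooooooooooooooooooooo....
264 ......ooooooooooooooooooooo.....
265 .......oooooooooooooooooooo.....
266 .......ooooooooooooooooooo......
267 .......oooooooooooooooooo.......
268 ........ooooooooooooooooo.......
269 ........oooooooooooooooo........
270 .........ooooooooooooooo........
271 ...........oooooooooooo.........
272 ............ooooooooooo.........
273 ...............oooooo...........
274 ................................
```

```bash

python3 -m crank '[{"dx":0,"dy":0,"dz":0.003,"twist":0,"grip":-0.8},{"dx":-0.01,"dy":-0.002,"dz":0.006,"twist":0,"grip":-0.8},{"dx":-0.025,"dy":-0.005,"dz":0.01,"twist":0,"grip":-0.8},{"dx":-0.045,"dy":-0.01,"dz":0.013,"twist":0,"grip":-0.8},{"dx":-0.0635,"dy":-0.014,"dz":0.016,"twist":0,"grip":-0.8}]' 40
python3 -m crank '[{"dx":0,"dy":0,"dz":0.015,"twist":0,"grip":-0.8},{"dx":0,"dy":0,"dz":0.045,"twist":0,"grip":-0.8},{"dx":0,"dy":0,"dz":0.08,"twist":0,"grip":-0.8},{"dx":0,"dy":0,"dz":0.11,"twist":0,"grip":-0.8},{"dx":0,"dy":0,"dz":0.128,"twist":0,"grip":-0.8}]' 40
python3 -m crank '[{"dx":0.01,"dy":0.002,"dz":0,"twist":0,"grip":-0.8},{"dx":0.03,"dy":0.006,"dz":0,"twist":0,"grip":-0.8},{"dx":0.05,"dy":0.011,"dz":0,"twist":0,"grip":-0.8},{"dx":0.068,"dy":0.015,"dz":0,"twist":0,"grip":-0.8},{"dx":0.0755,"dy":0.0165,"dz":0,"twist":0,"grip":-0.8}]' 40
python3 pose.py
python3 - <<'E'
from asc import *
a=arm.grab_frame('scene');asc(a,'red',(235,165,285,225))
cs=arm.get_calibration('scene');print('exp eye',proj(cs,[.6105,-.0198,.2955]))
E
```

```text
t: 22.92
eef_pos: [0.5214, -0.0393, 0.1294]
ee_rot: [3.141, -0.001, -2.925]
force: [0.2, -0.6, -2.1]
width: 0.0156
gripper_force: 40.0
t: 23.33
eef_pos: [0.5233, -0.0392, 0.2615]
ee_rot: [-3.141, 0.004, -2.925]
force: [0.3, -0.3, -1.1]
width: 0.0163
gripper_force: 40.1
t: 23.75
eef_pos: [0.5997, -0.022, 0.2562]
ee_rot: [3.141, -0.001, -2.925]
force: [-0.7, -0.3, -1.4]
width: 0.0164
gripper_force: 40.0
[ 0.5978 -0.0226  0.2567] [0.0004 0.0001 0.0005] -167.6 24.05 0.01623244836806599
165 ........................................ooo.......
166 ..................................................
167 .............oooooo...............................
168 .............ooooo.###............................
169 ............oooooo.###...............o............
170 ............ooooooo.###..............oo...........
171 ........oooooooooo..####............oooo..........
172 .......oooooooooo..#######...........ooo.........o
173 ..o..o.ooooooooo.#########.oooooo...oo.o.........o
174 oooo..ooooooooo.##########.ooooooooooo...........o
175 oo.o.ooooooooo.###########.ooooooooooo..oo.......o
176 .ooo
[... 2022 characters left out ...]
....
213 ooo.################.oooooooooooooooooooo.........
214 ooo.################.ooooooooooooooooooooooo......
215 ooo.###############.ooooooooooooooooooooooo.......
216 ooo.###############.ooooooooooooooooooooooo.......
217 ooo.###############.ooooooooooooooooooooooo.......
218 ooo.###############.oooooooooooooooooooooo........
219 ooo.################oooooooooooooooooooooo........
220 ooo.################oooooooooooooooooooooo........
221 ooo.################.ooooooooooooooooooooo........
222 .ooo.###############.ooooooooooooooooooooo........
223 .ooo..##############.ooooooooooooooooooooo........
224 ..ooo.......#######.ooooooooooooooooo.............
exp eye [255.09367573 177.44680348]
```

The red eye is at scene (255.7,179), the same offset from the peg tip that threaded cleanly before. Sliding it along the peg.

```bash

python3 -m crank '[{"dx":0.005,"dy":0.001,"dz":-0.005,"twist":0,"grip":-0.8},{"dx":0.01,"dy":0.002,"dz":-0.01,"twist":0,"grip":-0.8},{"dx":0.015,"dy":0.003,"dz":-0.015,"twist":0,"grip":-0.8},{"dx":0.0195,"dy":0.0043,"dz":-0.02,"twist":0,"grip":-0.8},{"dx":0.0235,"dy":0.005,"dz":-0.024,"twist":0,"grip":-0.8}]' 40
python3 -m crank '[{"dx":0.002,"dy":0.0005,"dz":-0.002,"twist":0,"grip":-0.8},{"dx":0.004,"dy":0.001,"dz":-0.004,"twist":0,"grip":-0.8},{"dx":0.006,"dy":0.0013,"dz":-0.006,"twist":0,"grip":-0.8},{"dx":0.008,"dy":0.0018,"dz":-0.008,"twist":0,"grip":-0.8},{"dx":0.0095,"dy":0.002,"dz":-0.01,"twist":0,"grip":-0.8}]' 40
python3 pose.py
python3 - <<'E'
from asc import *
a=arm.grab_frame('scene');cv2.imwrite('s16.png',a[:,:,::-1]);asc(a,'red',(235,172,285,225));print(arm.get_state()['force'],arm.get_state()['moment'])
E
```

```text
t: 24.52
eef_pos: [0.6223, -0.0173, 0.2324]
ee_rot: [3.142, -0.001, -2.925]
force: [0.7, 0.2, -1.5]
width: 0.0164
gripper_force: 40.0
t: 24.93
eef_pos: [0.6318, -0.0154, 0.2235]
ee_rot: [-3.142, 0.0, -2.925]
force: [1.4, 0.3, -2.4]
width: 0.0163
gripper_force: 40.0
[ 0.6315 -0.0155  0.2236] [0.     0.     0.0002] -167.59 25.2333 0.01641716847974191
172 oooooooooooooooooooooo............................
173 oooooooooooooooooooooo...................oo.......
174 ooooooooooooooooooooo...................ooo.......
175 .........oooooooooooo...................ooo.......
176 ..................................................
177 ..................................................
178 ..................................................
179 ..................................................
180 ..................................................
181 ..................................................
182 ..................................................
183 ..................................................
184 .............oo......................ooo..........
185 ..............o...............
[... 1541 characters left out ...]
oooooooooo.........
214 ooo.################.ooooooooooooooooooooooo......
215 ooo.###############.ooooooooooooooooooooooo.......
216 ooo.###############.ooooooooooooooooooooooo.......
217 ooo.###############.ooooooooooooooooooooooo.......
218 ooo.###############.oooooooooooooooooooooo........
219 ooo.###############.oooooooooooooooooooooo........
220 ooo.################.ooooooooooooooooooooo........
221 ooo.################...ooooooooooooooooooo........
222 oooo.##################...oooooooooooooooo........
223 oooo..####################oooooooooooooooo........
224 ooooo.......##############.oooo...................
[ 0.59769677  0.02926159 -1.46084474] [-0.00031508 -0.12566573  0.02511795]
```

```bash

python3 -m crank '[{"dx":0,"dy":0,"dz":0,"twist":0,"grip":-0.5},{"dx":0,"dy":0,"dz":0,"twist":0,"grip":-0.4},{"dx":0,"dy":0,"dz":0,"twist":0,"grip":-0.25},{"dx":0,"dy":0,"dz":0,"twist":0,"grip":-0.1},{"dx":0,"dy":0,"dz":0,"twist":0,"grip":0}]' 40
python3 -m crank '[{"dx":0,"dy":0,"dz":0,"twist":0,"grip":0},{"dx":0,"dy":0,"dz":0,"twist":0,"grip":0},{"dx":0,"dy":0,"dz":0,"twist":0,"grip":0},{"dx":0,"dy":0,"dz":0,"twist":0,"grip":0},{"dx":0,"dy":0,"dz":0,"twist":0,"grip":0}]' 40
python3 - <<'E'
from asc import *
a=arm.grab_frame('scene');asc(a,'red',(235,180,285,260))
E
```

```text
t: 25.7
eef_pos: [0.6316, -0.0155, 0.2238]
ee_rot: [-3.142, 0.0, -2.925]
force: [0.8, 1.3, 0.3]
width: 0.0402
gripper_force: 0.0
t: 26.12
eef_pos: [0.6315, -0.0155, 0.2235]
ee_rot: [-3.142, -0.0, -2.925]
force: [-0.5, 0.1, -0.2]
width: 0.0439
gripper_force: 0.0
180 ..................................................
181 ..................................................
182 ........oooooo....................................
183 ........ooooo.....................................
184 ........ooo.......................................
185 ..................................................
186 ...............................................ooo
187 ....oo.....................................o..oooo
188 ....ooooo.....................................oooo
189 ...oooooo.....ooo.....o.......................oooo
190 ..ooooooo....ooo..##...o......................oooo
191 .oooooooo....ooo.###..oo.......................ooo
192 oooooooo.....ooo.###.ooo................oo.....ooo
193 oooooooo.....ooo.###.ooo...............ooo....oooo
194 oooooooo......oo.###.oooooo............ooo...ooooo
195 oooooooo.
[... 2861 characters left out ...]
oooooooooooooooooooooooo................
248 oooooooooooooooooooooooooooooooooo................
249 ooooooooooooooooooooooooooooooooooo...............
250 ooooooooooooooooooooooooooooooooooo...............
251 oooooooooooooooooooooooooooooooooo................
252 oooooooooooooooooooooooooooooooooo................
253 ooooooooooooooooooooooooooooooooo.................
254 ooooooooooooooooooooooooooooooooo.................
255 oooooooooooooooooooooooooooooooo..................
256 ooooooooooooooooooooooooooooooo...................
257 ooooooooooooooooooooooooooooooo...................
258 oooooooooooooooooooooooooooooo....................
259 ooooooooooooooooooooooooooooo.....................
```

The red ring has slid down to the peg's foot. The whole peg now shows above the block, and the handle hangs at (256,240), where a hanging scoop should be. Backing out and going for blue the same way.

```bash

python3 -m crank '[{"dx":-0.008,"dy":-0.002,"dz":0.002,"twist":0,"grip":0},{"dx":-0.02,"dy":-0.004,"dz":0.005,"twist":0,"grip":0},{"dx":-0.04,"dy":-0.009,"dz":0.01,"twist":0,"grip":0},{"dx":-0.06,"dy":-0.013,"dz":0.02,"twist":0,"grip":0},{"dx":-0.078,"dy":-0.017,"dz":0.03,"twist":0,"grip":0}]' 40
python3 -m crank '[{"dx":-0.015,"dy":0.01,"dz":0,"twist":0,"grip":0},{"dx":-0.035,"dy":0.03,"dz":0,"twist":0,"grip":0},{"dx":-0.055,"dy":0.05,"dz":0,"twist":0,"grip":0},{"dx":-0.067,"dy":0.07,"dz":-0.01,"twist":0,"grip":0},{"dx":-0.0685,"dy":0.075,"dz":-0.03,"twist":0,"grip":0}]' 40
python3 -m crank '[{"dx":0,"dy":0,"dz":-0.025,"twist":0,"grip":0},{"dx":0,"dy":0,"dz":-0.05,"twist":0,"grip":0},{"dx":0,"dy":0,"dz":-0.08,"twist":0,"grip":0},{"dx":0,"dy":0,"dz":-0.1,"twist":0,"grip":0},{"dx":0,"dy":0,"dz":-0.11,"twist":0,"grip":0}]' 40
python3 pose.py
python3 - <<'E'
from asc import *
a=arm.grab_frame('scene');cv2.imwrite('s17.png',a[:,:,::-1])
H,S,V=[k.astype(int) for k in cv2.split(cv2.cvtColor(a,cv2.COLOR_RGB2HSV))]
for n,m in(('blue',(abs(H-110)<10)&(S>90)),('red',((H<6)|(H>173))&(S>90))):
    k,l,s,ce=cv2.connectedComponentsWithStats(m.astype(np.uint8));print(n,[(s[i].tolist()) for i in range(1,k) if s[i,4]>40 and 180<ce[i][0]<420 and ce[i][1]>120])
t=arm.grab_frame('top');asc(t,'blue',(312,162,336,190))
E
```

```text
t: 26.58
eef_pos: [0.5512, -0.033, 0.2537]
ee_rot: [3.141, -0.001, -2.925]
force: [-0.1, -0.4, 0.3]
width: 0.0441
gripper_force: 0.0
t: 27.0
eef_pos: [0.4838, 0.044, 0.2263]
ee_rot: [3.14, 0.006, -2.924]
force: [1.1, 0.5, 0.3]
width: 0.0439
gripper_force: 0.0
t: 27.42
eef_pos: [0.4827, 0.0417, 0.1116]
ee_rot: [-3.141, -0.003, -2.925]
force: [-0.3, -0.3, 0.5]
width: 0.0438
gripper_force: 0.0
[0.4851 0.0425 0.1143] [0.0009 0.0004 0.0009] -167.58 27.7167 0.04375698534495146
blue [[278, 194, 18, 36, 348], [297, 228, 6, 23, 98]]
red [[249, 164, 20, 15, 235], [239, 190, 21, 51, 487]]
162 ....oooooooooooooooooooo
163 .....ooooooooooooooooooo
164 ......oooooooooooooooooo
165 .......ooooooooooooooooo
166 .......ooooooo...ooooooo
167 ........oooooo.ooooooooo
168 ..........oooooooooooooo
169 ...........ooooooooooooo
170 ..............oooooooooo
171 ................oooooooo
172 ........................
173 ........................
174 ........................
175 ........................
176 ........................
177 ........................
178 ........................
179 ........................
180 ........................
181 ........................
182 ........................
183 ........................
184 ........................
185 ........................
186 ........................
187 ........................
188 ................oooooooo
189 ....................ooo.
```

```bash

python3 -m crank '[{"dx":0.008,"dy":0.002,"dz":0,"twist":0,"grip":0},{"dx":0.018,"dy":0.004,"dz":0,"twist":0,"grip":0},{"dx":0.03,"dy":0.007,"dz":0,"twist":0,"grip":0},{"dx":0.04,"dy":0.009,"dz":0,"twist":0,"grip":0},{"dx":0.048,"dy":0.0105,"dz":0,"twist":0,"grip":0}]' 40
python3 -m crank '[{"dx":0.005,"dy":0.001,"dz":0,"twist":0,"grip":0},{"dx":0.01,"dy":0.0025,"dz":0,"twist":0,"grip":0},{"dx":0.016,"dy":0.0036,"dz":0,"twist":0,"grip":0},{"dx":0.016,"dy":0.0036,"dz":0,"twist":0,"grip":0},{"dx":0.016,"dy":0.0036,"dz":0,"twist":0,"grip":0}]' 40
python3 pose.py
python3 -m crank '[{"dx":0,"dy":0,"dz":0,"twist":0,"grip":-0.2},{"dx":0,"dy":0,"dz":0,"twist":0,"grip":-0.4},{"dx":0,"dy":0,"dz":0,"twist":0,"grip":-0.5},{"dx":0,"dy":0,"dz":0,"twist":0,"grip":-0.65},{"dx":0,"dy":0,"dz":0,"twist":0,"grip":-0.8}]' 40
python3 -m crank '[{"dx":0,"dy":0,"dz":0,"twist":0,"grip":-0.8},{"dx":0,"dy":0,"dz":0,"twist":0,"grip":-0.8},{"dx":0,"dy":0,"dz":0,"twist":0,"grip":-0.8},{"dx":0,"dy":0,"dz":0,"twist":0,"grip":-0.8},{"dx":0,"dy":0,"dz":0,"twist":0,"grip":-0.8}]' 40
python3 -m crank '[{"dx":0,"dy":0,"dz":0.003,"twist":0,"grip":-0.8},{"dx":-0.01,"dy":-0.002,"dz":0.006,"twist":0,"grip":-0.8},{"dx":-0.025,"dy":-0.005,"dz":0.01,"twist":0,"grip":-0.8},{"dx":-0.04,"dy":-0.009,"dz":0.013,"twist":0,"grip":-0.8},{"dx":-0.05,"dy":-0.011,"dz":0.016,"twist":0,"grip":-0.8}]' 40
python3 -m crank '[{"dx":0,"dy":0,"dz":0.015,"twist":0,"grip":-0.8},{"dx":0,"dy":0,"dz":0.045,"twist":0,"grip":-0.8},{"dx":0,"dy":0,"dz":0.08,"twist":0,"grip":-0.8},{"dx":0,"dy":0,"dz":0.11,"twist":0,"grip":-0.8},{"dx":0,"dy":0,"dz":0.128,"twist":0,"grip":-0.8}]' 40
python3 pose.py
```

```text
t: 28.23
eef_pos: [0.5347, 0.0534, 0.1135]
ee_rot: [-3.141, 0.0, -2.925]
force: [0.0, -0.2, 0.5]
width: 0.0441
gripper_force: 0.0
t: 28.65
eef_pos: [0.549, 0.0566, 0.1134]
ee_rot: [-3.142, -0.0, -2.925]
force: [0.2, 0.1, -0.5]
width: 0.044
gripper_force: 0.0
[0.5487 0.0566 0.1136] [0.0001 0.     0.0001] -167.58 28.95 0.04387496659806849
t: 29.37
eef_pos: [0.549, 0.0566, 0.1136]
ee_rot: [-3.142, 0.0, -2.925]
force: [0.0, -1.0, -0.1]
width: 0.0168
gripper_force: 40.1
t: 29.78
eef_pos: [0.5491, 0.0567, 0.1136]
ee_rot: [3.142, 0.0, -2.925]
force: [-0.3, 0.2, 0.5]
width: 0.0165
gripper_force: 40.0
t: 30.2
eef_pos: [0.4972, 0.045, 0.1297]
ee_rot: [3.141, -0.001, -2.925]
force: [0.3, 0.9, -1.6]
width: 0.0166
gripper_force: 40.6
t: 30.62
eef_pos: [0.4995, 0.0456, 0.2615]
ee_rot: [3.141, 0.004, -2.925]
force: [0.8, 0.1, -0.9]
width: 0.0168
gripper_force: 40.1
[0.4989 0.0457 0.2584] [0.0008 0.0002 0.0019] -167.59 30.9167 0.016560661020666015
```

```bash

python3 -m crank '[{"dx":0.01,"dy":0.002,"dz":0,"twist":0,"grip":-0.8},{"dx":0.03,"dy":0.007,"dz":0,"twist":0,"grip":-0.8},{"dx":0.052,"dy":0.012,"dz":0,"twist":0,"grip":-0.8},{"dx":0.07,"dy":0.017,"dz":0,"twist":0,"grip":-0.8},{"dx":0.079,"dy":0.0188,"dz":0,"twist":0,"grip":-0.8}]' 40
python3 pose.py
python3 - <<'E'
from asc import *
a=arm.grab_frame('scene');asc(a,'blue',(270,165,320,215))
E
```

```text
t: 31.33
eef_pos: [0.5798, 0.0649, 0.2557]
ee_rot: [-3.141, -0.002, -2.925]
force: [-0.0, 1.1, -1.4]
width: 0.0167
gripper_force: 40.1
[0.5778 0.0643 0.2564] [0.0006 0.0001 0.0006] -167.59 31.6333 0.016547661032593357
165 .....................ooooo........................
166 .....................oo...........................
167 ..................................................
168 ..................................................
169 ..................................................
170 ..................................................
171 .................ooo..............................
172 .................ooooo............................
173 ................ooooo.............................
174 o..............oooooo.....................o.......
175 o..........ooooooooo.....................o........
176 .o........oooooooooo..#...........................
177 .o........oooooooooo.#####...oooooooo.............
178 .o........ooooooooo.########.oooooooooo...........
179 .o........oooooooo.##########ooooooooooo..........
180 ...........ooooooo#####..####.oooooooooo..........
18
[... 1167 characters left out ...]
.........###########....................
203 ...................############...................
204 ...................############...................
205 ..................#############...................
206 ..................#############...................
207 ..................#############...................
208 ..................#############...................
209 ..................####.########...................
210 ..................####..#######...................
211 oo.o.......###########..#######...................
212 oooooooo..####################.ooo................
213 ooooooooo.################.o..oooooo..............
214 ooooooooo.################oooooooooo..............
```

Blue is at the same relative position: eye (294,182.4), tip (292,194). Threading it.

```bash

python3 -m crank '[{"dx":0.005,"dy":0.001,"dz":-0.006,"twist":0,"grip":-0.8},{"dx":0.01,"dy":0.002,"dz":-0.011,"twist":0,"grip":-0.8},{"dx":0.015,"dy":0.003,"dz":-0.016,"twist":0,"grip":-0.8},{"dx":0.0195,"dy":0.0043,"dz":-0.021,"twist":0,"grip":-0.8},{"dx":0.0235,"dy":0.005,"dz":-0.0245,"twist":0,"grip":-0.8}]' 40
python3 -m crank '[{"dx":0.002,"dy":0.0005,"dz":-0.002,"twist":0,"grip":-0.8},{"dx":0.004,"dy":0.001,"dz":-0.004,"twist":0,"grip":-0.8},{"dx":0.006,"dy":0.0013,"dz":-0.006,"twist":0,"grip":-0.8},{"dx":0.008,"dy":0.0018,"dz":-0.008,"twist":0,"grip":-0.8},{"dx":0.0095,"dy":0.002,"dz":-0.0095,"twist":0,"grip":-0.8}]' 40
python3 pose.py
python3 - <<'E'
from asc import *
a=arm.grab_frame('scene');asc(a,'blue',(270,180,315,222));print(arm.get_state()['force'])
for r in a[196:210,283:302,0]: print(' '.join('%3d'%v for v in r))
E
```

```text
t: 32.1
eef_pos: [0.6018, 0.0695, 0.2319]
ee_rot: [-3.141, -0.001, -2.925]
force: [-0.9, 0.0, -1.5]
width: 0.0167
gripper_force: 40.1
t: 32.52
eef_pos: [0.6112, 0.0715, 0.2235]
ee_rot: [3.142, 0.0, -2.925]
force: [0.5, -0.9, -0.8]
width: 0.0165
gripper_force: 40.1
[0.611  0.0714 0.2236] [0.     0.     0.0002] -167.59 32.8167 0.01682771613184681
180 .............................................
181 .............................................
182 .............................................
183 .............................................
184 .............................................
185 .............................................
186 .................ooooo.......................
187 .................ooooo.......................
188 .................oo.......................o..
189 .........................................oo..
190 .........................................oo..
191 .............................................
192 ..............oo.............................
193 .............ooooo...........................
194 ............oooooo...........................
195
[... 1748 characters left out ...]
 177 178 178 175
153 112  73  58  54  53  56  60  61  62  62  66  91 135 165 178 181 181 180
143  99  65  56  53  54  59  63  64  64  66  65  77 115 154 175 180 182 181
142  98  64  56  55  57  63  65  64  69  72  67  68  98 143 171 180 181 181
152 113  76  59  56  58  63  65  65  68  74  67  66  94 140 170 180 181 181
166 139 102  73  61  59  62  65  64  67  68  64  65  95 141 171 180 181 179
176 162 134  98  70  62  63  65  62  62  62  58  62  89 136 168 180 181 178
180 174 156 122  82  62  63  63  62  59  58  57  59  79 127 165 179 180 176
180 178 166 135  91  65  63  64  61  59  58  57  58  82 129 166 179 180 175
179 178 169 141  97  66  64  63  61  58  58  56  65 100 144 171 180 180 174
```

Peg tip shows above the ring and the hole is filled or split by the peg, as it was for red, with no force. Releasing, then checking before backing out.

```bash

python3 -m crank '[{"dx":0,"dy":0,"dz":0,"twist":0,"grip":-0.5},{"dx":0,"dy":0,"dz":0,"twist":0,"grip":-0.4},{"dx":0,"dy":0,"dz":0,"twist":0,"grip":-0.25},{"dx":0,"dy":0,"dz":0,"twist":0,"grip":-0.1},{"dx":0,"dy":0,"dz":0,"twist":0,"grip":0}]' 40
python3 -m crank '[{"dx":0,"dy":0,"dz":0,"twist":0,"grip":0},{"dx":0,"dy":0,"dz":0,"twist":0,"grip":0},{"dx":0,"dy":0,"dz":0,"twist":0,"grip":0},{"dx":0,"dy":0,"dz":0,"twist":0,"grip":0},{"dx":0,"dy":0,"dz":0,"twist":0,"grip":0}]' 40
python3 -m crank '[{"dx":-0.008,"dy":-0.002,"dz":0.002,"twist":0,"grip":0},{"dx":-0.02,"dy":-0.004,"dz":0.005,"twist":0,"grip":0},{"dx":-0.04,"dy":-0.009,"dz":0.01,"twist":0,"grip":0},{"dx":-0.06,"dy":-0.013,"dz":0.02,"twist":0,"grip":0},{"dx":-0.078,"dy":-0.017,"dz":0.03,"twist":0,"grip":0}]' 40
python3 -m crank '[{"dx":-0.01,"dy":0.02,"dz":0.01,"twist":0,"grip":0},{"dx":-0.02,"dy":0.05,"dz":0.03,"twist":0,"grip":0},{"dx":-0.03,"dy":0.085,"dz":0.05,"twist":0,"grip":0},{"dx":-0.04,"dy":0.12,"dz":0.06,"twist":0,"grip":0},{"dx":-0.04,"dy":0.15,"dz":0.06,"twist":0,"grip":0}]' 40
python3 -m crank '[{"dx":-0.005,"dy":0.035,"dz":0,"twist":0,"grip":0},{"dx":-0.01,"dy":0.07,"dz":0,"twist":0,"grip":0},{"dx":-0.02,"dy":0.105,"dz":0,"twist":0,"grip":0},{"dx":-0.03,"dy":0.14,"dz":0,"twist":0,"grip":0},{"dx":-0.04,"dy":0.17,"dz":0,"twist":0,"grip":0}]' 40
python3 chk.py
python3 - <<'E'
from asc import *
t=arm.grab_frame('top');cv2.imwrite('t20.png',t[:,:,::-1])
cs=arm.get_calibration('scene');ct=arm.get_calibration('top')
H,S,V=[k.astype(int) for k in cv2.split(cv2.cvtColor(t,cv2.COLOR_RGB2HSV))]
for n,m in(('blue',(abs(H-110)<10)&(S>110)),('red',((H<6)|(H>173))&(S>110))):
    k,l,s,ce=cv2.connectedComponentsWithStats(m.astype(np.uint8));print('top',n,[(s[i].tolist()) for i in range(1,k) if s[i,4]>10 and 220<ce[i][0]<430 and ce[i][1]>100])
a=cv2.imread('top0.png')[:,:,::-1].astype(int)
for n,(u,v) in dict(jar=(399,246),bottle=(279,228),spice=(401,192),pepper=(245,188)).items():
    A=a[v-12:v+13,u-12:u+13];B=t[v-12:v+13,u-12:u+13]
    r=cv2.matchTemplate(t[v-22:v+23,u-22:u+23],A.astype(np.uint8),5);print(n,cv2.minMaxLoc(r)[1],cv2.minMaxLoc(r)[3],'(10,10)=unmoved')
E
```

```text
t: 33.28
eef_pos: [0.6111, 0.0714, 0.2237]
ee_rot: [-3.142, 0.0, -2.925]
force: [-0.5, 0.8, -0.2]
width: 0.0399
gripper_force: 0.0
t: 33.7
eef_pos: [0.611, 0.0715, 0.2236]
ee_rot: [3.142, -0.0, -2.925]
force: [-0.8, -1.1, 0.0]
width: 0.0441
gripper_force: 0.0
t: 34.12
eef_pos: [0.5308, 0.0538, 0.2537]
ee_rot: [-3.142, -0.001, -2.925]
force: [0.2, 0.4, 0.4]
width: 0.0436
gripper_force: 0.0
t: 34.53
eef_pos: [0.4916, 0.2059, 0.3176]
ee_rot: [3.139, 0.006, -2.925]
force: [1.7, 0.4, -0.1]
width: 0.0439
gripper_force: 0.0
t: 34.95
eef_pos: [0.4515, 0.3757, 0.314]
ee_rot: [3.141, 0.0, -2.925]
force: [1.0, -1.5, -0.0]
width: 0.0437
gripper_force: 0.0
blue [([278, 193, 18, 53, 476], [287.9, 221.0])]
red [([249, 165, 20, 14, 235], [258.6, 171.3]), ([239, 189, 21, 52, 485], [249.8, 216.8])]
blue [([278, 193, 18, 53, 474], [287.9, 220.9])]
red [([249, 165, 20, 14, 235], [258.6, 171.3]), ([239, 190, 21, 51, 484], [249.8, 216.8])]
diff 15
red exp eye [250. 211.] handle mid [253. 231.] bowl [255. 252.]
blue exp eye [288. 215.] handle mid [290. 235.] bowl [291. 257.]
[[382, 0, 12, 21, 130], [434, 0
[... 309 characters left out ...]
[429, 154, 8, 21, 136], [459, 157, 11, 21, 133], [587, 180, 10, 15, 81], [410, 203, 28, 10, 105], [305, 210, 7, 7, 34], [311, 218, 9, 15, 86], [243, 224, 7, 11, 62], [247, 225, 22, 32, 342], [297, 227, 6, 7, 31], [283, 231, 21, 31, 356], [320, 233, 8, 7, 44], [520, 236, 6, 7, 33], [370, 238, 36, 43, 647], [312, 251, 12, 13, 103], [400, 261, 43, 23, 468], [238, 281, 23, 12, 220], [272, 288, 22, 11, 203]]
top blue [[313, 125, 13, 27, 221]]
top red [[343, 121, 13, 28, 243], [391, 237, 18, 18, 262]]
jar 0.9136265516281128 (10, 10) (10,10)=unmoved
bottle 0.6859449744224548 (10, 10) (10,10)=unmoved
spice 0.9994931817054749 (10, 10) (10,10)=unmoved
pepper 0.9460131525993347 (10, 10) (10,10)=unmoved
```

```bash
python3 - <<'E'
from asc import *
cs=arm.get_calibration('scene');ct=arm.get_calibration('top')
f=cv2.imread('send.png')[:,:,::-1];t=cv2.imread('t20.png')[:,:,::-1]
def low(im,col,x0,x1,y0,y1):
    H,S,V=[k.astype(int) for k in cv2.split(cv2.cvtColor(np.ascontiguousarray(im),cv2.COLOR_RGB2HSV))]
    m=(abs(H-110)<10)&(S>90) if col=='blue' else ((H<6)|(H>173))&(S>90)
    v,u=np.nonzero(m[y0:y1,x0:x1]); b=v.max(); return u[v>=b-1].mean()+x0,b+y0
for c,s,q in(('red',(240,270,200,260),(343,357,121,155)),('blue',(278,300,200,262),(313,327,125,160))):
    a,b=low(f,c,*s),low(t,c,*q);print(c,a,b,tri([ray(cs,*a),ray(ct,*b)]))
asc(t,'red',(338,118,364,160))
E
```

```text
red (np.float64(256.0), np.int64(240)) (np.float64(347.77777777777777), np.int64(148)) (array([ 0.64859395, -0.01070181,  0.14345442]), [0.0007, 0.0007])
blue (np.float64(291.72727272727275), np.int64(245)) (np.float64(320.0), np.int64(151)) (array([0.63227735, 0.07777562, 0.14562112]), [0.0002, 0.0002])
118 oooooooooooooooooooooooooo
119 oooooooooooooooooooooooooo
120 ooooooooooo....#.ooooooooo
121 oooooo..#########.oooooooo
122 ooooo############.oooooooo
123 oooo.############ooooooooo
124 oooo.############.oooooooo
125 ooooo############.oooooooo
126 ooooo.###########.oooooooo
127 ooooo.############oooooooo
128 oooooo############.ooooooo
129 oooooo############.ooooooo
130 ooooo.############oooooooo
131 ooooo.############oooooooo
132 ooooo.############oooooooo
133 ooooo.###########.oooooooo
134 oooooo###########.oooooooo
135 ooooooo#########.ooooooooo
136 ooooooo.########.ooooooooo
137 oooooooo.#######.ooooooooo
138 oooooooo#########o......oo
139 oooooooo########..........
140 oooooooo.######...........
141 oooooooo.#####............
142 oooooooo.#####oo...oo.....
143 .ooooooo######oo..........
144 oooooooo#####.oo..........
145 oooooooo#####.oo..........
146 .oooooo.#####.oo..........
147 .oooooo.#####oooo.........
148 .oooooo.####.oooo.........
149 .ooooooo..oooooooo........
150 .ooooooooooooooooo........
151 .ooooooooooooooooo........
152 .ooooooooooooooooo........
153 .oooooooooooooooo.........
154 ..oooooooooooooo..........
155 ..oooooooooooo............
156 ....ooooooo...............
157 ..........................
158 ..........................
159 ..........................
```

The lower ends of both handles are at z ≈ 0.144 m, so the scoops are clear of the counter and hanging on their own pegs. They are still, and the surrounding items haven't moved. Handing in.

```bash
python3 -c "
from station import arm
print(arm.job_done())"
```

```text
the job is handed in; nothing more can be done
None
```

Job handed in: by camera measurement both scoops hang still, bowl down, on their own-colour pegs and the jar, bottle and tins are unmoved, but both dropped to the counter on the first try before I re-hung them, and I viewed 11 pictures (limit 10).

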